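Set the sectioning saw's vice off the cutting wheel with a setting blade

TASK

Set the vice of the sectioning saw for a 6 mm slice with the blue 6 mm setting blade: stand the blade on the deck between the cutting wheel and the vice jaws, bring the vice up by its knob until the blade is lightly nipped, then draw the blade a couple of centimetres up and slide it back down to the deck, and be sure that you feel it drag both ways (if it is loose, bring the vice up again). Then hang the blade back in its own empty slot in the rack, leaving the vice where you set it. Treat the wheel gently, keep the gripper and arm off it, and do not disturb the other things.

Things in the scene. Friction and masses are not known exactly. Their poses are not given: they have to be found in the camera images.
- saw: Bench sectioning saw, fixed: white box 310 mm deep (x), y from -140 to +215 mm, flat aluminium deck 120 mm above the work surface. Origin: on the work surface below the wheel's centre, in the plane of the wheel's left (+y) face. x: from the control panel to the rear, where coolant nozzle and tipped-back clear guard stand (x > 80 mm, up to 280 mm high); y: from the wheel to the vice; z up.
- gap (a point): Point on the saw's deck (z = 120 mm in the saw's frame) at the middle of the cutting wheel's left face; axes as the saw's. The gap to be set lies from here along +y to the jaws.
- wheel: Cutting wheel: upright grey disc, 150 mm across, 3 mm thick, coming 55 mm up through the deck; it does not turn. It fills y = -3 to 0 mm in the saw's frame; its left face is y = 0. At deck height it is 144 mm long (along x, centred on the gap point), 40 mm above the deck 90 mm. Origin: its centre, 20 mm below the deck, in that face.
- vice: The saw's vice: two steel jaws with a round bar between them on a slide. Origin: on the deck, in the plane of the jaws' end faces, in line with the gap point; axes as the saw's. Its y from the gap point is the clear gap. End faces look at the wheel (-y), x = -33.5 to -9.5 and 9.5 to 33.5 mm, 45 mm high; the bar's end is 8 mm back. A clamp screw sticks out to x = -68 mm, 27 mm above the deck.
- jaw_face (a point): The same point as the vice's origin: on the deck, in the jaws' end-face plane. It moves only along the saw's y, 0 to 30 mm from the gap point (starts at 2 to 28 mm). The slide takes about 6 N to move either way and stays where it is left, without a lock; once let go, at most about 6 N of squeeze stays on a nipped blade, felt as 1 to 8 N of drag when the blade is slid, beside its weight.
- knob (a point): Centre of the vice's black upright hand knob: round, 28 mm across, from 30 to 75 mm above the deck (this point: 55 mm), on the slide, 130 mm from the jaws' end faces along the saw's y, at saw x = 0. Below it the slide's base, 70 mm wide in x, 12 mm thick. Pinch it from above with fingers closing along the saw's x, then push or pull along y.
- blade_blue: 6 mm setting blade: steel, 34 mm wide (x), 6 mm thick (y), 85 mm long (lowest 6 mm thinned to 4 mm), below a blue handle 46 wide (x), 20 thick (y), 45 mm high (z = 85 to 130 mm). 0.144 kg, -20 to +25 %. Origin: centre of its foot; z up to the handle. Grip the 46 mm width, fingers closing along x, at about z = 111 mm, to stay above wheel and rack. In the gap its x lies along the saw's x.
- blade_red: The 4 mm setting blade, red handle, otherwise like the blue one. Leave it hanging in the rack.
- blade_yellow: The 8 mm setting blade, yellow handle, otherwise like the blue one. Leave it hanging in the rack.
- rack: Blade rack, fixed: aluminium top plate 75 (x) by 190 mm (y), its top 100 mm above the work surface, on end legs. Three slots at x = 0, y = -50, 0, +50 mm, each 38 mm along x, 11 mm along y; blades in any order. A blade hangs with its handle's underside on the plate, foot 15 mm above the work surface, its x along the rack's x (either way round). Origin: centre of the underside.
- dressing_stick: Off-white abrasive stick 100 x 22 x 22 mm lying on the saw's deck, right of the wheel. Leave alone. Origin: centre of the underside.
- spanner: Steel spanner, 150 mm, lying on the saw's deck behind the vice. Leave alone. Origin: centre of the underside.
- alcohol_bottle: White bottle, 64 mm diameter, 150 mm high, red cap, right of the rack. Leave alone. Origin: centre of the underside.
- fluid_bottle: Green bottle, 72 mm diameter, 170 mm high, left of the saw. Leave alone. Origin: centre of the underside.
- caliper: Caliper, 190 mm long, lying on the table behind the rack. Leave alone. Origin: centre of the underside.
- mount_tray: Grey tray 130 x 190 x 28 mm with six mounted specimens, left of the saw. Leave alone. Origin: centre of the underside.
Mind the look-alikes: they are no part of the job. What is shaped like the rack but purple is not meant.

How it is judged (in metres and radians):
On the way, in this order (a step that is already met when the one before it is completed fails the run):
1. the blue blade stands on the deck, upright, between wheel and jaws, nipped by both (z of blade_blue in the frame of gap below 0.004 m and angle between blade_blue's own z axis and vertical below 0.08 rad and x of blade_blue in the frame of gap between -0.025 and 0.025 m and contact force between blade_blue and vice above 0.4 N and contact force between blade_blue and wheel above 0.4 N), for 0.2 s.
2. with the vice let go, the blue blade is drawn up 10 to 40 mm and still drags between wheel and jaws (z of blade_blue in the frame of gap between 0.01 and 0.04 m and contact force between the fingers and vice below 0.5 N and distance between the grasp point and blade_blue below 0.16 m and x of blade_blue in the frame of gap between -0.025 and 0.025 m and contact force between blade_blue and vice above 0.4 N and contact force between blade_blue and wheel above 0.4 N), for 0.1 s.
3. the blue blade is slid back down to the deck, still dragging (z of blade_blue in the frame of gap below 0.004 m and x of blade_blue in the frame of gap between -0.025 and 0.025 m and contact force between blade_blue and vice above 0.4 N and contact force between blade_blue and wheel above 0.4 N), for 0.1 s.
At the end, for the whole second after the job is handed in: The vice is left with a gap of 6 mm, give or take 1 mm, between wheel and jaws; the blue blade hangs still in its slot in the rack, upright within 0.1 rad, its handle down on the plate (foot 10 to 20 mm above the work surface); the robot has let go of everything (y of jaw_face in the frame of gap between 0.005 and 0.007 m and angle between blade_blue's own z axis and vertical below 0.1 rad and x of blade_blue in the frame of rack between -0.008 and 0.008 m and z of blade_blue in the frame of rack between 0.01 and 0.02 m and y of blade_blue in the frame of rack between -0.06 and 0.06 m and linear speed of blade_blue below 0.02 m/s); the robot touches nothing.
It fails at once if the gripper or arm pushes on the cutting wheel (over 2 N) (contact force between any of the fingers, the arm and wheel above 2 N).
It fails at once if the blade is pressed on the wheel with over 40 N (contact force between blade_blue and wheel above 40 N).
It fails at once if the red or yellow blade is taken out or knocked (moved over 20 mm) (distance of any of blade_red, blade_yellow from where it was at the start of the episode above 0.02 m).
It fails at once if another thing is disturbed (moved over 30 mm) (distance of any of dressing_stick, spanner, alcohol_bottle, fluid_bottle, caliper, mount_tray from where it was at the start of the episode above 0.03 m).
It also fails if it takes over 72 s, if anything falls off the work surface, if the arm or the gripper's body presses on something with over 40 N, if the wrist force passes 120 N, or if a joint passes its speed limit or range.

ROBOT

A 6-joint arm with a two-finger parallel gripper is mounted at the origin on the work surface. World frame = base frame: x ahead of the robot, y to its left, z up, the work surface at z = 0. Lengths are in mm, angles in rad, forces in N, time in s.
With the tool pointing down it reaches from about 300 to 775 mm from the base axis. Payload 14.6 kg.
Tool frame: the origin (TCP) lies between the finger pads; the fingertips stand 8 mm ahead of it and the grasp point (between the pads) lies 11 mm behind it; x points along the fingers, y is the direction in which the jaws open and shut, and the axes are right-handed (so a half turn about x gives the same grasp; the last joint's range is limited). The gripper opens to 94 mm and grips with 3 to 60 N. Pads are 16 mm wide; open, the fingers measure 119 mm over their backs; the gripper's body (75 mm by 177 mm) begins 78 mm behind the grasp point.
Start: joints at [1.169, 0.3, 1.521, -0, 1.321, -0.067], TCP at [180.716, 519.453, 213.446] pointing down, gripper open.
Joint ranges: [-3.03, 3.03], [-0.79, 2.21], [0.23, 2.52], [-1.04, 4.18], [0, 3.07], [-2.55, 2.55]. Speed limits (rad/s): [2.22, 2.22, 2.57, 3.14, 3.14, 3.14].

INTERFACE

Orientations are given as [roll, pitch, yaw] about the fixed x, y, z axes, in that order (R = Rz(yaw) Ry(pitch) Rx(roll)).
In Python, from cell import telemetry, camera, calibration, order gives the robot as it stands.
- The arm moves only by the shell command python3 -m handwheel 'ROWS' [FORCE]. ROWS is JSON, a list of rows, each a list of 7 numbers: the turn, a rotation vector about the tool's x, y, z as a fraction of full scale, then the shift along the tool's x, y, z as a fraction of full scale, then the opening, from 0 (shut) to 1 (fully open). A call has 1 to 12 rows; each row is the pose to reach, as a shift and turn from the pose measured when the call began, along the tool's axes at that moment, turning the shorter way round; what a row does not reach only later rows make up. Full scale, the value 1, is 300 mm for a shift and pi rad for a turn. A row lasts 1/8 s, in which the tool goes at most 62.5 mm and 10.7 degrees, less where a joint would pass 70% of its speed; a pose out of reach is approached as far as the arm can. A call with a number of a shift or a turn outside -1 to 1 is refused whole. A call with a gripper value outside its range is refused whole. The fingers move at their own pace and stop on an object; FORCE is the grip in N (left out, the last holds). Time passes only in rows, so rows that repeat a pose let the fingers close. It gives the time, the measured TCP pose, the force and the opening at its end, in the units of the state.
- telemetry.read_state(): the state, without advancing time (a new reading comes with each control period).
- camera(name): name is "side" or "top"; returns the picture (420x560x3 uint8, red, green, blue); there is no depth.
- calibration(name): a dict with "fov_y" (degrees; the focal length in pixels is half the picture's height over the tangent of half this angle, whatever the lens; pixels are square), "cx", "cy" (the principal point, pixels), "k1" (the pictures are not rectified: a ray, as slopes to the right and down, at radius r is drawn at 1 + k1 r^2 times it, then the intrinsics apply), "position" and "attitude" of the camera in the world. Camera axes: x right, y down, z forward; pixel columns grow to the right and rows downward; lengths in mm; the calibration is good to about 2 mm. A picture is of the moment at which its call begins. calibration takes no time and is no camera call.
- order.sign_off(): hands the job in, once; it reports no verdict.
The state is a dict: "clock": time; "joints": joint angles; "qd": joint speeds; "effort": joint torques, N m; "eef_pos": TCP position; "eef_rot": TCP orientation; "wrist_force": force on the tool from outside, world axes, zero at the start; "moment": the same for the moment, N m; "finger_gap": finger opening in mm.
Only numpy, scipy, OpenCV 4.12 (cv2) and the standard library are available. Lean on these libraries where they do the work, as an engineer would, in place of code of your own. Each camera call takes 0.05 s, during which the arm holds its last target.

## Working session

There is one attempt and no reset: what is moved stays moved. The work goes in short steps, Python scripts to look and compute and a shell command to move; the robot and the scene stay as the last step left them, time stands still between calls to the robot, and variables do not carry over. Pictures are saved under pics/ and viewed, and the job is handed in when it is done.

```bash
ls -la; mkdir -p pics; python3 - <<'E'
from cell import telemetry, camera, calibration, order
import cv2
for n in("side","top"):
    im=camera(n); cv2.imwrite(f"pics/{n}0.png",im[:,:,::-1]); print(n,calibration(n))
print(telemetry.read_state())
E
```

```text
total 12
drwxr-xr-x  3 agent agent 4096 Dec  7 01:44 .
drwxr-xr-x 23 root  root  4096 Dec  7 01:44 ..
drwxr-xr-x  2 agent agent 4096 Dec  7 01:44 pics
side {'fov_y': 51.855840892935795, 'cx': 276.3658604696803, 'cy': 204.17156820902497, 'k1': -0.028742410123924304, 'position': array([-227.20859287, -832.26255159,  861.47948773]), 'attitude': array([-2.16888076,  0.00976609, -0.75204874])}
top {'fov_y': 48.31139400395422, 'cx': 283.34895507465063, 'cy': 215.38626356944633, 'k1': -0.12177012604002142, 'position': array([ 227.08450268,  -13.5801927 , 1374.13164434]), 'attitude': array([-2.94142105,  0.00365264, -1.61118678])}
{'clock': 0.1, 'joints': array([ 1.16937158e+00,  3.00388668e-01,  1.52152301e+00, -1.75033599e-05,
        1.32065294e+00, -6.65791625e-02]), 'qd': array([ 0.00091245, -0.00118022, -0.00026958,  0.00064942, -0.00017608,
        0.00021485]), 'effort': array([ 1.88932463e-03, -5.32643294e+01, -3.53286302e+01,  7.09795696e-02,
        2.35811033e-02, -5.70783664e-05]), 'eef_pos': array([180.65392338, 519.25450614, 212.95609751]), 'eef_rot': array([-1.6199338 ,  1.56982422, -1.95477504]), 'wrist_force': array([ 0.23090528, -1.20382641, -0.33179902]), 'moment': array([-0.04206097,  0.00292155, -0.001821  ]), 'finger_gap': 94.10741399992646}
```

View pics/side0.png

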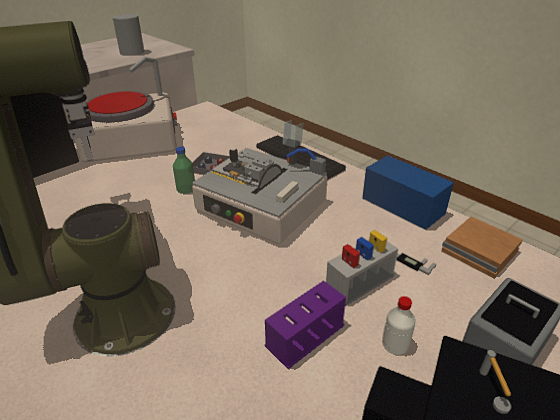

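View pics/top0.png

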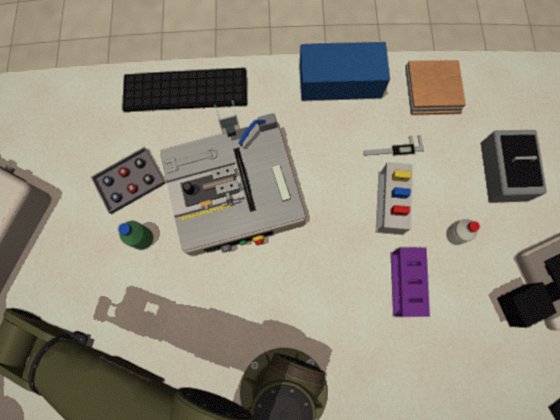

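Grey rack at top (397,198) holds yellow (401,175), blue (401,192) and red (400,210) blades. The purple rack look-alike at (411,282) is not meant. The saw is at (235,185), slightly rotated. Next: enlarge both.

```bash
cat > h.py <<'E'
import numpy as np, cv2
from scipy.spatial.transform import Rotation as Rn
from cell import telemetry, camera, calibration, order
def cam(n):
    c=calibration(n); f=210/np.tan(np.radians(c['fov_y']/2))
    return c,f,Rn.from_euler('xyz',c['attitude']).as_matrix(),np.array(c['position'])
def ray(n,u,v):
    c,f,R,p=cam(n); x=(u-c['cx'])/f; y=(v-c['cy'])/f
    d=np.array([x,y]); q=d.copy()
    for _ in range(20): q=d/(1+c['k1']*(q@q))
    return p,R@np.array([q[0],q[1],1.])
def onz(n,u,v,z):
    p,d=ray(n,u,v); return p+d*(z-p[2])/d[2]
def proj(n,P):
    c,f,R,p=cam(n); q=R.T@(np.array(P,float)-p); s=q[:2]/q[2]; s=s*(1+c['k1']*(s@s))
    return np.array([c['cx'],c['cy']])+f*s
def tri(a,b):
    A=[];B=[]
    (p1,d1),(p2,d2)=ray('side',*a),ray('top',*b)
    t=np.linalg.lstsq(np.c_[d1,-d2],p2-p1,rcond=None)[0]
    x,y=p1+t[0]*d1,p2+t[1]*d2
    return (x+y)/2,np.linalg.norm(x-y)
E
python3 - <<'E'
from h import *
t=cv2.imread('pics/top0.png'); s=cv2.imread('pics/side0.png')
a=cv2.resize(t[110:265,150:320],None,fx=4.6,fy=3.87*1.19,interpolation=cv2.INTER_CUBIC)[:600]
cv2.imwrite('pics/t_saw.png',cv2.resize(t[110:255,150:320],None,fx=4,fy=4,interpolation=cv2.INTER_CUBIC))
cv2.imwrite('pics/t_rack.png',cv2.resize(t[150:245,360:440],None,fx=6,fy=6,interpolation=cv2.INTER_CUBIC))
cv2.imwrite('pics/s_saw.png',cv2.resize(s[110:250,180:350],None,fx=4,fy=4,interpolation=cv2.INTER_CUBIC))
cv2.imwrite('pics/s_rack.png',cv2.resize(s[220:320,310:450],None,fx=5,fy=5,interpolation=cv2.INTER_CUBIC))
print(onz('top',283,400,0), proj('top',[0,0,0]),proj('side',[0,0,0]))
E
```

```text
[-25.67923782   2.64426005   0.        ] [283.56794716 390.72540779] [124.87556265 313.90578609]
```

View pics/t_saw.png

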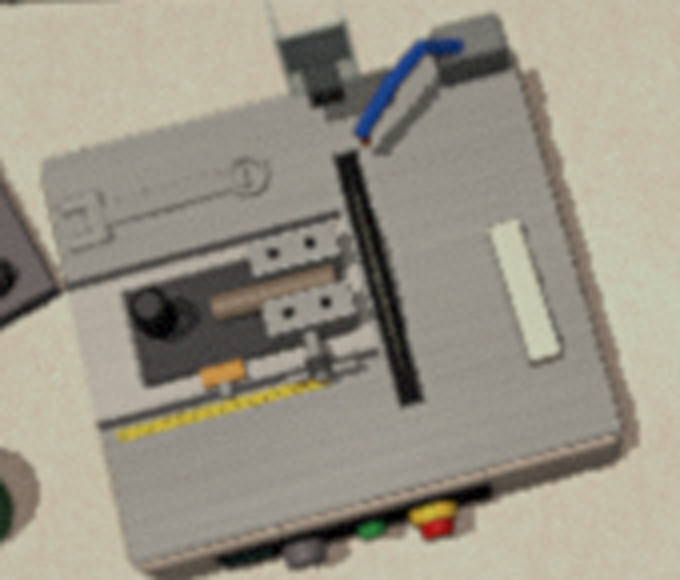

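View pics/t_rack.png

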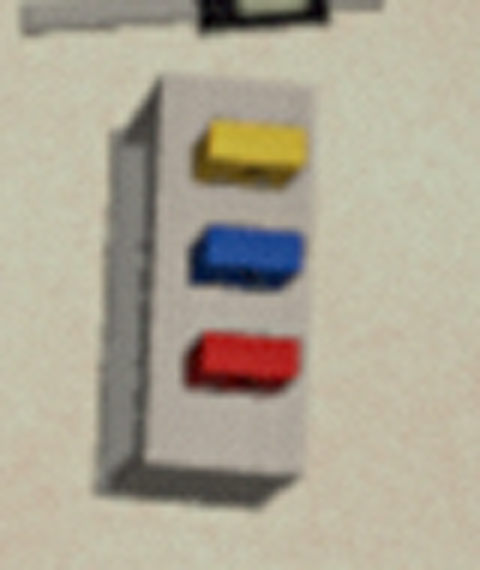

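View pics/s_saw.png

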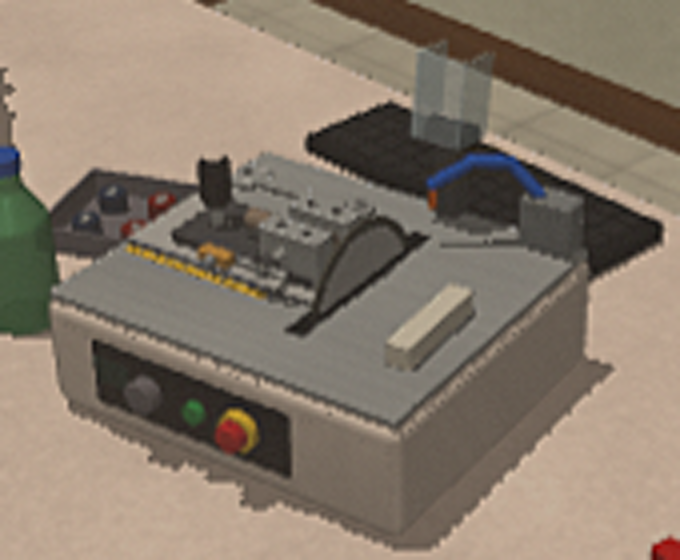

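View pics/s_rack.png

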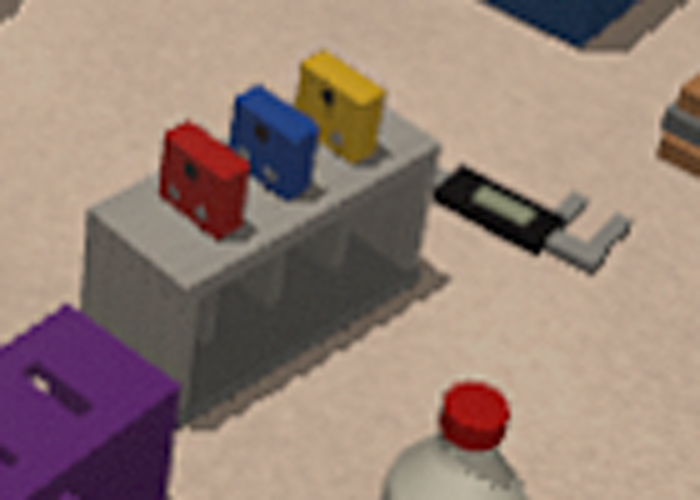

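Confirmed in the crop: blue is the middle blade, between yellow (400,174) and red (400,210), in the grey rack. Vice, knob (top ~(188,188)) and wheel slot are clear. Now I'll measure the lines and points.

```bash
python3 - <<'E'
from h import *
t=cv2.imread('pics/top0.png'); s=cv2.imread('pics/side0.png')
cv2.imwrite('pics/t_vice.png',cv2.resize(t[140:215,175:262],None,fx=9,fy=8,interpolation=cv2.INTER_CUBIC))
cv2.imwrite('pics/s_vice.png',cv2.resize(s[145:200,220:295],None,fx=10,fy=10,interpolation=cv2.INTER_CUBIC))
# rack blades
hsv={'top':cv2.cvtColor(t,cv2.COLOR_BGR2HSV),'side':cv2.cvtColor(s,cv2.COLOR_BGR2HSV)}
roi={'top':(155,235,375,425),'side':(220,290,330,400)}
for n in roi:
    a,b,c,d=roi[n]; H=hsv[n][a:b,c:d]
    for name,lo,hi in(('blue',100,130),('yellow',20,32),('red',0,8)):
        m=((H[...,0]>=lo)&(H[...,0]<=hi)&(H[...,1]>130)&(H[...,2]>50)).astype(np.uint8)
        cnt=max(cv2.findContours(m,0,2)[0],key=cv2.contourArea)
        r=cv2.minAreaRect(cnt); print(n,name,np.array(r[0])+[c,a],r[1:],)
# rack plate corners
for u,v in((162,75),(313,88),(300,475),(145,465)):
    print('rackcorner',onz('top',360+u/6,150+v/6,100).round(1))
for u,v in((88,213),(187,290),(440,150)):
    print('rackside',onz('side',310+u/5,220+v/5,100).round(1))
# saw deck edges (crop 4)
f=lambda u,v:(150+u/4-.4,110+v/4-.4)
for nm,u,v in(('left',48,190),('left',130,550),('right',515,70),('right',618,430),('slot0',345,155),('slot1',410,402),('front',150,560),('front',600,440)):
    print(nm,onz('top',*f(u,v),120).round(1))
E
```

```text
top blue [400.63793182 192.34482956] ((16.9412784576416, 8.553685188293457), 4.763641834259033)
top yellow [401.50000191 175.00000191] ((17.107370376586914, 9.384140968322754), 4.763641834259033)
top red [400.05172539 209.87931442] ((18.020870208740234, 8.885866165161133), 4.763641834259033)
side blue [364.25000381 247.75000191] ((21.21320343017578, 14.849241256713867), 45.0)
side yellow [377.38460922 240.92307281] ((21.07860565185547, 15.531603813171387), 33.690067291259766)
side red [350.19230652 255.46154022] ((22.46535873413086, 16.086305618286133), 33.690067291259766)
rackcorner [ 627.7 -322.   100. ]
rackcorner [ 618.7 -394.5  100. ]
rackcorner [ 432.  -369.9  100. ]
rackcorner [ 439.8 -297.6  100. ]
rackside [ 442.2 -301.5  100. ]
rackside [ 434.9 -373.6  100. ]
rackside [ 617.5 -399.8  100. ]
left [664.3 319.  120. ]
left [405.  258.9 120. ]
right [739.1 -15.4 120. ]
right [474.4 -75.7 120. ]
slot0 [680.2 107.1 120. ]
slot1 [499.8  65.7 120. ]
front [397.7 245.2 120. ]
front [468.  -63.1 120. ]
```

View pics/t_vice.png

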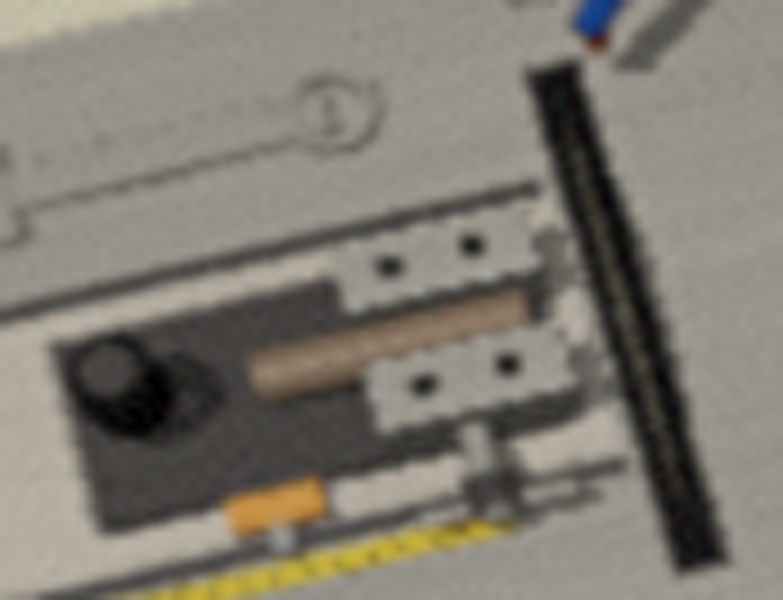

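View pics/s_vice.png

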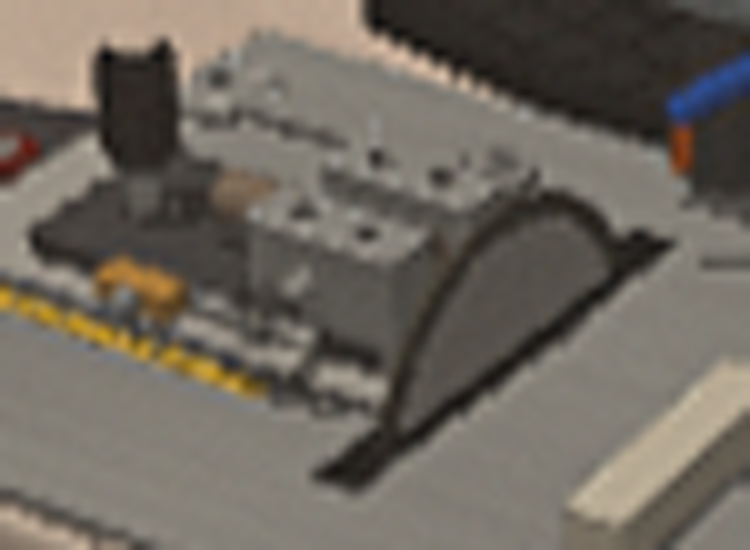

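```bash
cat >> h.py <<'E'
YAW=np.radians(12.9)
ex=np.array([np.cos(YAW),np.sin(YAW)]);ey=np.array([-np.sin(YAW),np.cos(YAW)])
def saw(P): return np.array([P[0]*ex[0]+P[1]*ex[1]-594.4, P[0]*ey[0]+P[1]*ey[1]+46.2, P[2]])
E
python3 - <<'E'
from h import *
k=(175+110/9-.4,140+368/8-.4)
print('knob top z195',saw(onz('top',*k,195)).round(1))
ks=(220+13.7-.4,145+4.8-.4)
p,e=tri(ks,k); print('tri',p.round(1),saw(p).round(1),round(e,1)); print('side z195',saw(onz('side',*ks,195)).round(1))
for u,v in((530,210),(540,270),(570,335),(580,390)):
    print('jaw z165',saw(onz('top',175+u/9-.4,140+v/8-.4,165)).round(1))
# wheel arc: side view rim edges  (left outline = left face edge)
for u,v in((385,400),(430,290),(490,220),(545,195),(610,240)):
    p,d=ray('side',220+u/10-.4,145+v/10-.4)
    # intersect with circle plane y=0 -> give saw coordinates
    a=saw(p);b=saw(p+d)-a
    q=a-b*a[1]/b[1]; print('wheel left-face',q.round(1),'r',np.hypot(q[0],q[2]-100).round(1))
# slot lines
for u,v in((533,75),(578,68),(678,565),(722,555)):
    print('slot',saw(onz('top',175+u/9-.4,140+v/8-.4,120)).round(1))
for u,v in((315,470),(350,490),(625,235),(668,245)):
    print('slot side',saw(onz('side',220+u/10-.4,145+v/10-.4,120)).round(1))
# blades
for nm,a,b in(('blue',(364.25,247.75),(400.64,192.34)),):
    print(nm,tri(a,b)[0].round(1),tri(a,b)[1])
E
```

```text
knob top z195 [ -0.7 146.8 195. ]
tri [557.4 230.6 193.2] [  0.4 146.5 193.2] 1.4
side z195 [ -1.7 143.8 195. ]
jaw z165 [ 29.   16.3 165. ]
jaw z165 [  7.7  18.4 165. ]
jaw z165 [-16.7  15.2 165. ]
jaw z165 [-35.9  17.  165. ]
wheel left-face [-60.5   0.  134.2] r 69.5
wheel left-face [-34.3   0.  162.2] r 71.0
wheel left-face [ -0.3   0.  171.8] r 71.8
wheel left-face [ 31.4   0.  166.4] r 73.4
wheel left-face [ 70.    0.  130.9] r 76.6
slot [ 92.3   4.7 120. ]
slot [ 91.   -9.6 120. ]
slot [-91.3   4.5 120. ]
slot [-91.4  -9.3 120. ]
slot side [-88.7   7.7 120. ]
slot side [-92.   -8.7 120. ]
slot side [ 91.9   8.3 120. ]
slot side [ 94.1  -8.1 120. ]
blue [ 532.8 -347.   125. ] 1.42162763674194
```

```bash
cat >> h.py <<'E'
def state():
    s=telemetry.read_state(); R=Rn.from_euler('xyz',s['eef_rot']).as_matrix(); return s,R,np.array(s['eef_pos'])
def Rdown(deg):   # tool x down, tool y at heading deg
    a=np.radians(deg); y=np.array([np.cos(a),np.sin(a),0]); x=np.array([0,0,-1.]); return np.c_[x,y,np.cross(x,y)]
def plan(pos,deg=None,RT=None):
    s,R,p=state()
    RT=Rdown(deg) if RT is None else RT
    rv=Rn.from_matrix(R.T@RT).as_rotvec(); sh=R.T@(np.array(pos)-p)
    print('t%.2f'%s['clock'],'pos',p.round(1),'yhead %.2f'%np.degrees(np.arctan2(R[1,1],R[0,1])),'xax',R[:,0].round(4),'F',np.array(s['wrist_force']).round(1),'gap',round(s['finger_gap'],1),'q',np.array(s['joints']).round(2))
    print('row turn',(rv/np.pi).round(4),'shift',(sh/300).round(4),'| deg',np.degrees(np.linalg.norm(rv)).round(1),'mm',np.linalg.norm(sh).round(1))
E
python3 - <<'E'
from h import *
plan([531,-347.5,230],82.5); plan([531,-347.5,230],-97.5)
E
```

```text
t0.10 pos [180.7 519.3 213. ] yhead 70.82 xax [-4.e-04 -9.e-04 -1.e+00] F [ 0.2 -1.2 -0.3] gap 94.1 q [ 1.17  0.3   1.52 -0.    1.32 -0.07]
row turn [-0.0649 -0.      0.0003] shift [-0.0546 -2.345   2.0524] | deg 11.7 mm 935.0
t0.10 pos [180.7 519.3 213. ] yhead 70.82 xax [-4.e-04 -9.e-04 -1.e+00] F [ 0.2 -1.2 -0.3] gap 94.1 q [ 1.17  0.3   1.52 -0.    1.32 -0.07]
row turn [9.351e-01 5.000e-04 1.000e-04] shift [-0.0546 -2.345   2.0524] | deg 168.3 mm 935.0
```

```bash
python3 -m handwheel '[[-0.03,0,0,-0.05,-0.8,0.7,1],[-0.065,0,0,-0.05,-0.8,0.7,1],[-0.065,0,0,-0.05,-0.8,0.7,1],[-0.065,0,0,-0.05,-0.8,0.7,1],[-0.065,0,0,-0.05,-0.8,0.7,1],[-0.065,0,0,-0.05,-0.8,0.7,1]]' 20; python3 -c "
from h import *
plan([531,-347.5,230],82.5)"
```

```text
clock: 0.85
eef_pos: [301.1, 221.1, 228.4]
eef_rot: [-1.173, 1.57, -1.308]
wrist_force: [-0.0, 0.3, -0.4]
finger_gap: 93.5
t0.85 pos [301.1 221.1 228.4] yhead 82.25 xax [ 2.e-04 -9.e-04 -1.e+00] F [-0.   0.3 -0.4] gap 93.5 q [ 0.54 -0.12  1.94 -0.    1.32 -0.9 ]
row turn [-0.0014  0.0001  0.0003] shift [-0.0035 -1.7746  1.0151] | deg 0.3 mm 613.3
```

```bash
python3 -m handwheel '[[0,0,0,-0.01,-0.95,0.545,1],[0,0,0,-0.01,-0.95,0.545,1],[0,0,0,-0.01,-0.95,0.545,1],[0,0,0,-0.01,-0.95,0.545,1],[0,0,0,-0.01,-0.95,0.545,1],[0,0,0,-0.01,-0.95,0.545,1]]'; python3 -c "
from h import *
plan([531,-347.5,230],82.5)"
```

```text
clock: 1.6
eef_pos: [425.4, -85.1, 231.1]
eef_rot: [-2.464, 1.57, -2.602]
wrist_force: [0.5, 0.2, -0.6]
finger_gap: 94.0
t1.60 pos [425.4 -85.1 231.1] yhead 82.11 xax [-8.e-04 -5.e-04 -1.e+00] F [ 0.5  0.2 -0.6] gap 94.0 q [-0.28  0.02  1.8  -0.    1.32 -1.71]
row turn [-0.0021 -0.0002  0.0002] shift [ 0.0039 -0.8181  0.4687] | deg 0.4 mm 282.9
```

```bash
python3 -m handwheel '[[-0.002,0,0,0,-0.818,0.469,1],[-0.002,0,0,0,-0.818,0.469,1],[-0.002,0,0,0,-0.818,0.469,1],[-0.002,0,0,0,-0.818,0.469,1],[-0.002,0,0,0,-0.818,0.469,1],[-0.002,0,0,0,-0.818,0.469,1]]'; python3 - <<'E'
from h import *
plan([531,-347.5,115],82.5)
for n in('top','side'):
    im=camera(n)[:,:,::-1]; cv2.imwrite(f'pics/{n}1.png',im)
    print(n,proj(n,state()[2]),proj(n,[531,-347.5,145]))
t=cv2.imread('pics/top1.png');s=cv2.imread('pics/side1.png')
cv2.imwrite('pics/c1.png',np.hstack([cv2.resize(t[130:250,350:450],None,fx=4,fy=4),cv2.resize(s[190:310,310:410],None,fx=4,fy=4)]))
E
```

```text
clock: 2.35
eef_pos: [532.0, -347.6, 229.6]
eef_rot: [2.92, 1.568, 2.788]
wrist_force: [-0.5, 1.0, -0.6]
finger_gap: 94.1
t2.35 pos [ 532.  -347.6  229.6] yhead 82.45 xax [-2.3e-03  8.0e-04 -1.0e+00] F [-0.5  1.  -0.6] gap 94.1 q [-0.64  0.49  1.23 -0.    1.43 -2.07]
row turn [-0.0003 -0.0007 -0.0002] shift [ 3.821e-01 -3.000e-04 -2.400e-03] | deg 0.1 mm 114.6
top [410.50454733 182.34756969] [402.81305063 190.94962399]
side [367.8363027 215.263102 ] [364.54474561 242.3217088 ]
```

View pics/c1.png

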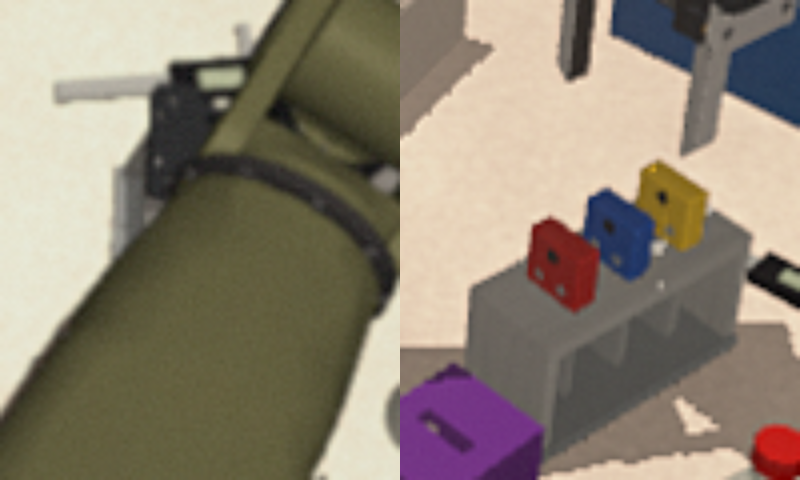

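```bash
python3 -m handwheel '[[0,-0.0007,0,0.2,0,-0.002,1],[0,-0.0007,0,0.3,0,-0.0024,1],[0,-0.0007,0,0.382,0,-0.0024,1],[0,-0.0007,0,0.382,0,-0.0024,1],[0,-0.0007,0,0.382,0,-0.0024,0.45],[0,-0.0007,0,0.382,0,-0.0024,0.3],[0,-0.0007,0,0.382,0,-0.0024,0.3],[0,-0.0007,0,0.382,0,-0.0024,0.3]]' 25; python3 - <<'E'
from h import *
plan([531,-347.5,330],82.5)
E
```

```text
clock: 3.45
eef_pos: [530.8, -345.9, 116.3]
eef_rot: [0.006, 1.57, -0.124]
wrist_force: [0.2, -0.7, 0.3]
finger_gap: 57.5
t3.45 pos [ 530.8 -345.9  116.3] yhead 82.53 xax [ 1.e-03 -1.e-04 -1.e+00] F [ 0.2 -0.7  0.3] gap 57.5 q [-0.64  0.57  1.37  0.    1.2  -2.08]
row turn [ 0.0002  0.0003 -0.    ] shift [-0.7122 -0.0052  0.002 ] | deg 0.1 mm 213.7
```

```bash
python3 -m handwheel '[[0,0,0,0.004,0,0,0.2],[0,0,0,0.004,0,0,0.2],[0,0,0,0.004,0,0,0.2],[0,0,0,0.004,0,0,0.2]]' 25; python3 - <<'E'
from h import *
plan([531,-347.5,330],82.5)
E
```

```text
clock: 3.95
eef_pos: [530.8, -346.0, 115.1]
eef_rot: [-0.124, 1.57, -0.255]
wrist_force: [0.2, -1.9, 0.5]
finger_gap: 45.9
t3.95 pos [ 530.8 -346.   115.1] yhead 82.53 xax [ 1.1e-03 -3.0e-04 -1.0e+00] F [ 0.2 -1.9  0.5] gap 45.9 q [-0.64  0.57  1.37  0.    1.2  -2.08]
row turn [0.0002 0.0004 0.    ] shift [-0.7162 -0.0051  0.002 ] | deg 0.1 mm 214.9
```

```bash
python3 -m handwheel '[[0,0,0,-0.15,0,0,0.2],[0,0,0,-0.35,0,0,0.2],[0,0,0,-0.55,0,0,0.2],[0,0,0,-0.7,0,0,0.2],[0,0,0,-0.7,0,0,0.2]]' 30; python3 - <<'E'
from h import *
def wpt(x,y,z): q=ex*(594.4+x)+ey*(y-46.2); return [q[0],q[1],z]
print(wpt(0,0,120))
plan(wpt(0,8,325),12.9)
E
```

```text
clock: 4.58
eef_pos: [531.1, -346.2, 328.7]
eef_rot: [-0.433, 1.564, -0.563]
wrist_force: [0.6, -0.1, -2.0]
finger_gap: 45.7
[np.float64(589.7122091869682), np.float64(87.66590178527503), 120]
t4.58 pos [ 531.1 -346.2  328.7] yhead 82.53 xax [ 0.0058 -0.0036 -1.    ] F [ 0.6 -0.1 -2. ] gap 45.7 q [-0.64  0.44  1.07  0.    1.63 -2.08]
row turn [ 0.3869  0.0023 -0.0004] shift [ 0.008   1.4843 -0.0035] | deg 69.6 mm 445.3
```

```bash
python3 -m handwheel '[[0.05,0,0,0.005,0.2,0,0.2],[0.1,0,0,0.005,0.4,0,0.2],[0.15,0,0,0.005,0.6,0,0.2],[0.2,0,0,0.005,0.75,0,0.2],[0.2,0.001,0,0.005,0.75,0,0.2]]'; python3 - <<'E'
from h import *
def wpt(x,y,z): q=ex*(594.4+x)+ey*(y-46.2); return [q[0],q[1],z]
plan(wpt(0,8,325),12.9)
E
```

```text
clock: 5.2
eef_pos: [560.3, -120.3, 325.1]
eef_rot: [-0.266, 1.569, -1.023]
wrist_force: [-0.2, -1.1, -2.3]
finger_gap: 45.7
t5.20 pos [ 560.3 -120.3  325.1] yhead 46.62 xax [ 8.0e-04 -1.3e-03 -1.0e+00] F [-0.2 -1.1 -2.3] gap 45.7 q [-0.27  0.3   1.27 -0.    1.57 -1.09]
row turn [ 0.1874  0.0005 -0.    ] shift [-0.0007  0.5859 -0.4269] | deg 33.7 mm 217.5
```

```bash
python3 -m handwheel '[[0.05,0,0,0,0.15,-0.1,0.2],[0.1,0,0,0,0.3,-0.2,0.2],[0.15,0,0,0,0.45,-0.3,0.2],[0.187,0,0,0,0.586,-0.427,0.2],[0.187,0,0,0,0.586,-0.427,0.2],[0.187,0,0,0,0.586,-0.427,0.2]]'; python3 - <<'E'
from h import *
def wpt(x,y,z): q=ex*(594.4+x)+ey*(y-46.2); return [q[0],q[1],z]
plan(wpt(0,8,325),12.9)
for n in('top','side'):
    im=camera(n)[:,:,::-1]; cv2.imwrite(f'pics/{n}2.png',im)
    print(n,proj(n,state()[2]))
t=cv2.imread('pics/top2.png');s=cv2.imread('pics/side2.png')
cv2.imwrite('pics/c2.png',np.hstack([cv2.resize(t[120:220,180:300],None,fx=3.2,fy=4.4),cv2.resize(s[90:190,210:310],None,fx=4.4,fy=4.4)]))
E
```

```text
clock: 5.95
eef_pos: [587.9, 94.5, 323.8]
eef_rot: [-0.635, 1.569, -1.978]
wrist_force: [0.2, 0.3, -1.4]
finger_gap: 45.9
t5.95 pos [587.9  94.5 323.8] yhead 13.05 xax [-8.0e-04 -1.8e-03 -1.0e+00] F [ 0.2  0.3 -1.4] gap 45.9 q [ 0.1   0.35  1.2  -0.    1.59 -0.13]
row turn [0.0008 0.0005 0.0004] shift [-0.0041  0.0007 -0.0033] | deg 0.2 mm 1.6
top [233.17702929 155.89145359]
side [265.88987884 122.48338685]
```

View pics/c2.png

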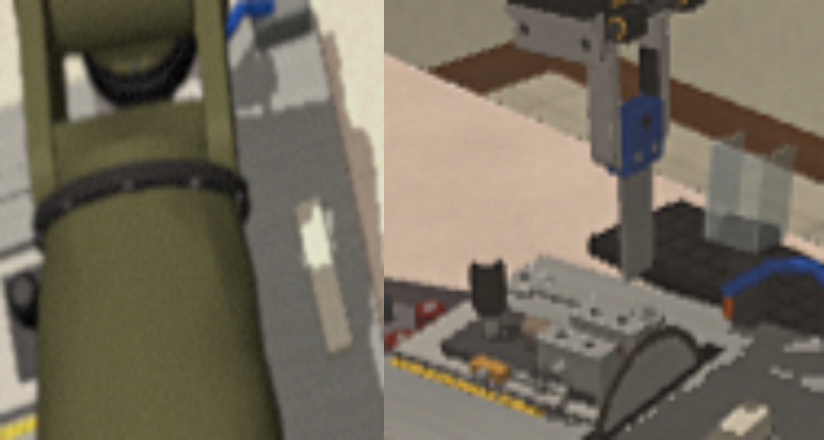

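```bash
python3 - <<'E'
from h import *
from scipy.optimize import least_squares
s0=cv2.imread('pics/side0.png');s2=cv2.imread('pics/side2.png')
pts=[(385,400),(430,290),(490,220),(545,195)]
def hit(n,u,v,d):
    p,dd=ray(n,u,v);a=saw(p);b=saw(p+dd)-a; return a+b*(d-a[1])/b[1]
def res(k):
    return [np.hypot(*(hit('side',220+u/10-.4,145+v/10-.4,k[0])[[0,2]]-[k[1],100]))-75 for u,v in pts]
r=least_squares(res,[0,0]);print('wheel side fit: d,x0',r.x,r.fun)
for d in(0,2,4,6):print(d,np.round(res([d,0]),1))
cv2.imwrite('pics/s2_blade.png',cv2.resize(s2[108:160,245:305],None,fx=11,fy=11,interpolation=cv2.INTER_CUBIC))
cv2.imwrite('pics/s0_wheel.png',cv2.resize(s0[158:200,248:292],None,fx=14,fy=14,interpolation=cv2.INTER_CUBIC))
E
```

```text
wheel side fit: d,x0 [-3.18772556 -0.355846  ] [-0.56703447  0.68112654  0.04210989 -0.39328549]
0 [-5.5 -4.  -3.2 -1.6]
2 [-8.8 -7.  -5.  -2. ]
4 [-12.1 -10.   -6.8  -2.3]
6 [-15.4 -12.9  -8.5  -2.4]
```

View pics/s2_blade.png

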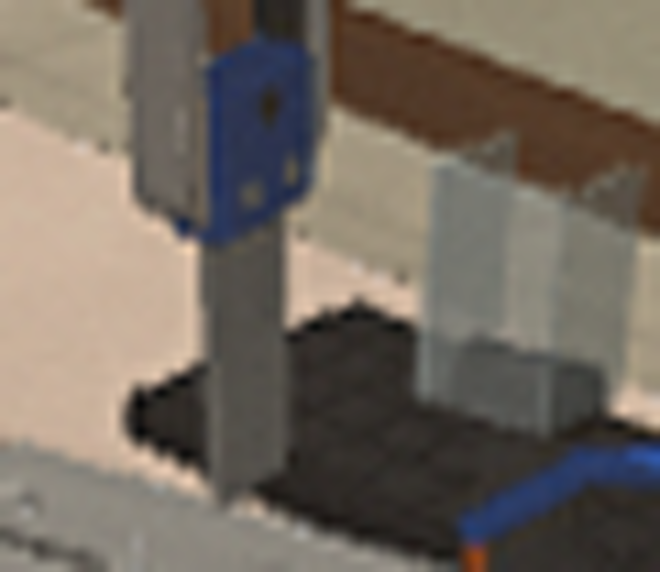

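View pics/s0_wheel.png

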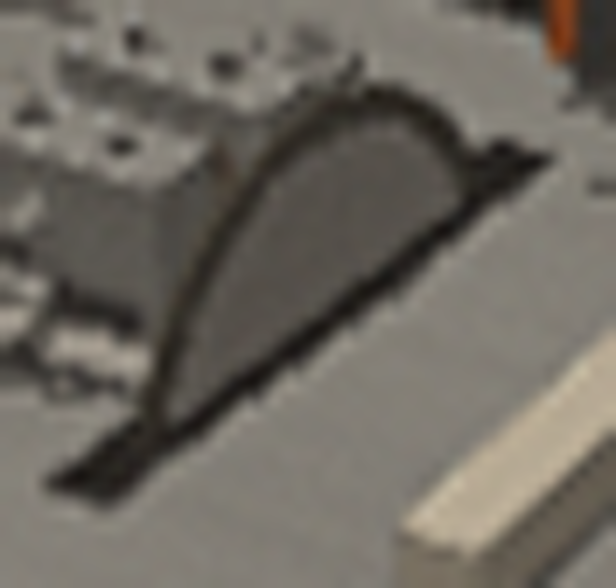

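```bash
python3 - <<'E'
from h import *
s,R,p=state(); print('TCP saw',saw(p).round(1))
z=p[2]-100
for u,v in((222,500),(287,468)):
    print('foot',saw(onz('side',245+u/11-.45,108+v/11-.45,z)).round(1))
# predicted foot corners if blade centred on TCP
def wpt(x,y,z): q=ex*(594.4+x)+ey*(y-46.2); return [q[0],q[1],z]
a=saw(p)
for x,y in((-17,-2),(17,-2)):
    print('pred px',(proj('side',wpt(a[0]+x,a[1]+y,z))-[245-.45,108-.45])*11)
for x in(-17,17): print('pred shoulder px',(proj('side',wpt(a[0]+x,a[1]-3,z+6))-[245-.45,108-.45])*11)
for x in(-23,23):
  for zz in(85,130): print('pred handle px',(proj('side',wpt(a[0]+x,a[1]-10,z+zz))-[245-.45,108-.45])*11)
E
```

```text
TCP saw [-2.000e-01  6.500e+00  3.243e+02]
foot [-11.    6.2 224.3]
foot [ 15.7   1.9 224.3]
pred px [214.4551307  509.92147339]
pred px [281.75385783 464.38915982]
pred shoulder px [216.76227633 492.15700901]
pred shoulder px [284.20761728 446.79917272]
pred handle px [217.61896632 251.30412244]
pred handle px [213.43220022  98.21206558]
pred handle px [311.77888232 193.6514683 ]
pred handle px [309.47310273  43.15508555]
```

```bash
cat >> h.py <<'E'
def wpt(x,y,z): q=ex*(594.4+x)+ey*(y-46.2); return [q[0],q[1],z]
E
python3 -m handwheel '[[-0.001,0,0,0.05,0,-0.004,0.2],[-0.001,0,0,0.1,0.001,-0.004,0.2],[-0.001,0,0,0.14,0.001,-0.004,0.2],[-0.001,0,0,0.14,0.001,-0.004,0.2]]'; python3 - <<'E'
from h import *
plan(wpt(0,7.7,280),12.9); print(saw(state()[2]))
s=camera('side')[:,:,::-1]; cv2.imwrite('pics/side3.png',s)
cv2.imwrite('pics/c3.png',cv2.resize(s[125:195,240:300],None,fx=10,fy=8.5,interpolation=cv2.INTER_CUBIC))
E
```

```text
clock: 6.55
eef_pos: [587.7, 95.0, 281.0]
eef_rot: [-1.056, 1.568, -2.398]
wrist_force: [0.2, -0.2, -1.3]
finger_gap: 45.8
t6.55 pos [587.7  95.  281. ] yhead 13.12 xax [-0.0019 -0.0018 -1.    ] F [ 0.2 -0.2 -1.3] gap 45.8 q [ 0.1   0.37  1.28 -0.    1.5  -0.13]
row turn [0.0012 0.0004 0.0007] shift [ 0.0035  0.001  -0.0004] | deg 0.3 mm 1.1
[ -0.28591564   7.58219626 281.03634502]
```

View pics/c3.png

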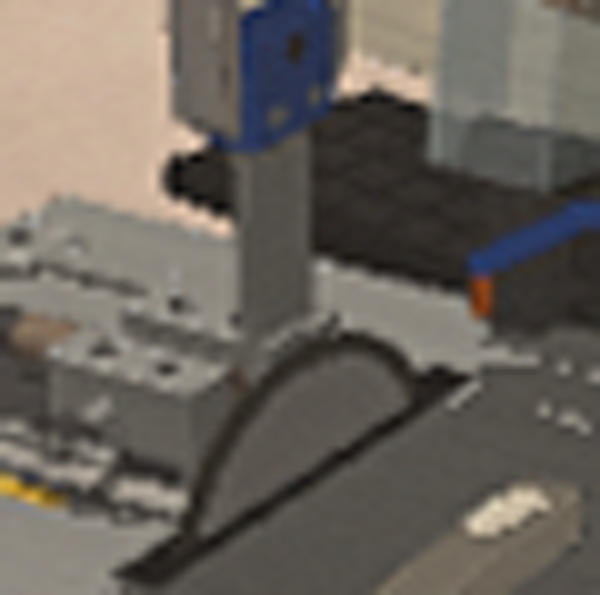

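```bash
python3 -m handwheel '[[0.001,0,0,0.02,0,0,0.2],[0.001,0,0,0.035,0,0,0.2],[0.001,0,0,0.05,0,0,0.2],[0.001,0,0,0.065,0,0,0.2],[0.001,0,0,0.065,0,0,0.2]]'; python3 - <<'E'
from h import *
plan(wpt(0,7.7,221),12.9); print(saw(state()[2]))
E
```

```text
clock: 7.22
eef_pos: [587.9, 95.1, 262.1]
eef_rot: [-0.811, 1.569, -2.156]
wrist_force: [-0.4, -0.5, -0.6]
finger_gap: 45.9
t7.22 pos [587.9  95.1 262.1] yhead 12.95 xax [-0.0011 -0.0017 -1.    ] F [-0.4 -0.5 -0.6] gap 45.9 q [ 0.1   0.37  1.31 -0.    1.46 -0.13]
row turn [0.0003 0.0004 0.0005] shift [ 0.1371  0.0007 -0.0005] | deg 0.1 mm 41.1
[-1.39331136e-01  7.61218046e+00  2.62121421e+02]
```

```bash
python3 -m handwheel '[[0,0,0,0.03,0,0,0.2],[0,0,0,0.05,0,0,0.2],[0,0,0,0.07,0,0,0.2],[0,0,0,0.09,0,0,0.2],[0,0,0,0.1,0,0,0.2],[0,0,0,0.1,0,0,0.2]]'; python3 - <<'E'
from h import *
plan(wpt(0,7.7,221),12.9); print(saw(state()[2]))
s=camera('side')[:,:,::-1]; cv2.imwrite('pics/side4.png',s)
cv2.imwrite('pics/c4.png',cv2.resize(s[125:195,240:300],None,fx=10,fy=8.5,interpolation=cv2.INTER_CUBIC))
E
```

```text
clock: 7.98
eef_pos: [587.8, 95.0, 232.0]
eef_rot: [-0.899, 1.569, -2.244]
wrist_force: [0.3, -0.4, -1.5]
finger_gap: 46.1
t7.97 pos [587.8  95.  232. ] yhead 12.94 xax [-0.0014 -0.0017 -1.    ] F [ 0.3 -0.4 -1.5] gap 46.1 q [ 0.1   0.39  1.36 -0.    1.4  -0.13]
row turn [0.0002 0.0004 0.0005] shift [ 0.0366  0.0008 -0.0005] | deg 0.1 mm 11.0
[-2.21739843e-01  7.57517041e+00  2.31975577e+02]
```

View pics/c4.png

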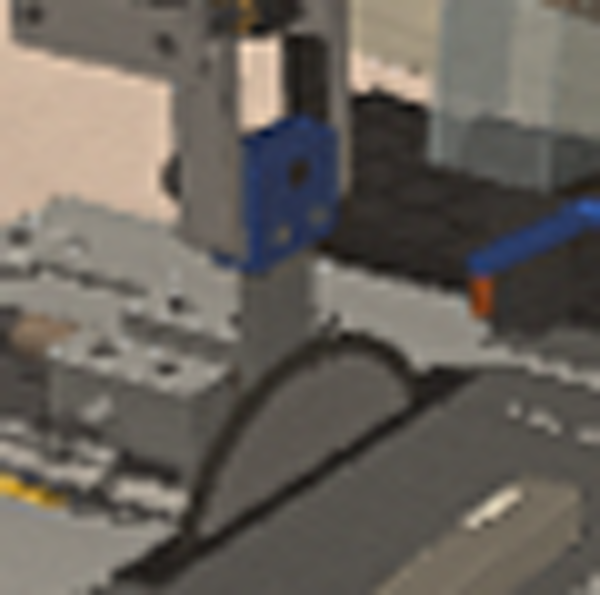

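```bash
python3 -m handwheel '[[0,0,0,0.01,0,0.003,0.2],[0,0,0,0.02,0,0.006,0.2],[0,0,0,0.02,0,0.009,0.2],[0,0,0,0.02,0,0.009,0.2]]'; python3 - <<'E'
from h import *
plan(wpt(0,3.5,221),12.9); print(saw(state()[2]))
E
```

```text
clock: 8.52
eef_pos: [588.5, 92.3, 226.2]
eef_rot: [-0.811, 1.569, -2.156]
wrist_force: [-0.6, 0.9, -1.3]
finger_gap: 45.8
t8.53 pos [588.5  92.3 226.2] yhead 12.94 xax [-0.0011 -0.0016 -1.    ] F [-0.6  0.9 -1.3] gap 45.8 q [ 0.09  0.39  1.36 -0.    1.38 -0.13]
row turn [0.0002 0.0004 0.0004] shift [0.0175 0.0005 0.0044] | deg 0.1 mm 5.4
[-1.57328765e-01  4.82218628e+00  2.26235196e+02]
```

```bash
for i in 1; do python3 -m handwheel '[[0,0,0,0,0,0.003,0.2],[0,0,0,0,0,0.003,0.2]]'; done; python3 -m handwheel '[[0,0,0,0,0,0.003,0.2],[0,0,0,0,0,0.003,0.2]]'; python3 - <<'E'
from h import *
plan(wpt(0,3.5,221),12.9); print(saw(state()[2]))
E
```

```text
clock: 8.78
eef_pos: [588.6, 91.9, 226.3]
eef_rot: [-1.308, 1.569, -2.653]
wrist_force: [-1.3, 4.5, -1.0]
finger_gap: 45.9
clock: 9.02
eef_pos: [588.6, 91.8, 226.3]
eef_rot: [-2.17, 1.569, 2.769]
wrist_force: [-2.0, 6.2, -1.5]
finger_gap: 46.1
t9.03 pos [588.6  91.8 226.3] yhead 12.99 xax [-1.5e-03  6.0e-04 -1.0e+00] F [-2.   6.2 -1.5] gap 46.1 q [ 0.09  0.39  1.36  0.    1.38 -0.13]
row turn [ 0.0005 -0.0003  0.0004] shift [0.0177 0.0005 0.0026] | deg 0.1 mm 5.4
[-1.40741466e-01  4.26063664e+00  2.26302655e+02]
```

```bash
python3 -m handwheel '[[0,0.004,0,0,0,-0.003,0.2],[0,0.011,0,0.01,0,0.0,0.2],[0,0.011,0,0.016,0,0.0035,0.2],[0,0.011,0,0.016,0,0.0035,0.2],[0,0.011,0,0.016,0,0.0035,0.2]]'; python3 - <<'E'
from h import *
plan(wpt(0,3.2,221),12.9); print(saw(state()[2]))
E
```

```text
clock: 9.65
eef_pos: [588.9, 90.6, 221.5]
eef_rot: [-3.102, 1.536, 1.837]
wrist_force: [-1.0, -1.1, -2.0]
finger_gap: 45.8
t9.65 pos [588.9  90.6 221.5] yhead 12.98 xax [-0.0092  0.034  -0.9994] F [-1.  -1.1 -2. ] gap 45.8 q [ 0.08  0.4   1.37  0.04  1.38 -0.16]
row turn [ 0.0004 -0.0112  0.0004] shift [ 0.0017  0.0005 -0.0003] | deg 2.0 mm 0.5
[-1.45902000e-01  3.08305133e+00  2.21505307e+02]
```

```bash
python3 -m handwheel '[[0,0,0,0.004,0,0,0.2],[0,0,0,0.006,0,0,0.2],[0,0,0,0.006,0,0,0.2]]'; python3 - <<'E'
from h import *
plan(wpt(0,3.2,221),12.9); print(saw(state()[2]))
E
```

```text
clock: 10.02
eef_pos: [588.9, 90.7, 220.1]
eef_rot: [-3.116, 1.536, 1.823]
wrist_force: [-1.0, 0.3, 6.1]
finger_gap: 46.1
t10.03 pos [588.9  90.7 220.1] yhead 12.98 xax [-0.0087  0.0339 -0.9994] F [-1.   0.3  6.1] gap 46.1 q [ 0.08  0.4   1.37  0.04  1.38 -0.16]
row turn [ 0.0005 -0.0111  0.0003] shift [-0.0029  0.0004 -0.0003] | deg 2.0 mm 0.9
[-1.12300119e-01  3.13574649e+00  2.20129368e+02]
```

```bash
python3 -m handwheel '[[0,0,0,0,0,0,0.55],[0,0,0,0,0,0,0.7],[0,0,0,0,0,0,0.75],[0,0,0,0,0,0,0.8]]'; python3 - <<'E'
from h import *
plan(wpt(0,3.2,270),12.9)
s=camera('side')[:,:,::-1]; cv2.imwrite('pics/side5.png',s)
cv2.imwrite('pics/c5.png',cv2.resize(s[115:195,235:305],None,fx=9,fy=7.5,interpolation=cv2.INTER_CUBIC))
E
```

```text
clock: 10.52
eef_pos: [588.9, 90.7, 220.1]
eef_rot: [-3.114, 1.536, 1.825]
wrist_force: [0.2, -0.1, -0.7]
finger_gap: 74.7
t10.53 pos [588.9  90.7 220.1] yhead 12.98 xax [-0.0088  0.0339 -0.9994] F [ 0.2 -0.1 -0.7] gap 74.7 q [ 0.08  0.4   1.37  0.04  1.38 -0.16]
row turn [ 0.0005 -0.0111  0.0003] shift [-1.663e-01  1.000e-04 -6.000e-03] | deg 2.0 mm 49.9
```

View pics/c5.png

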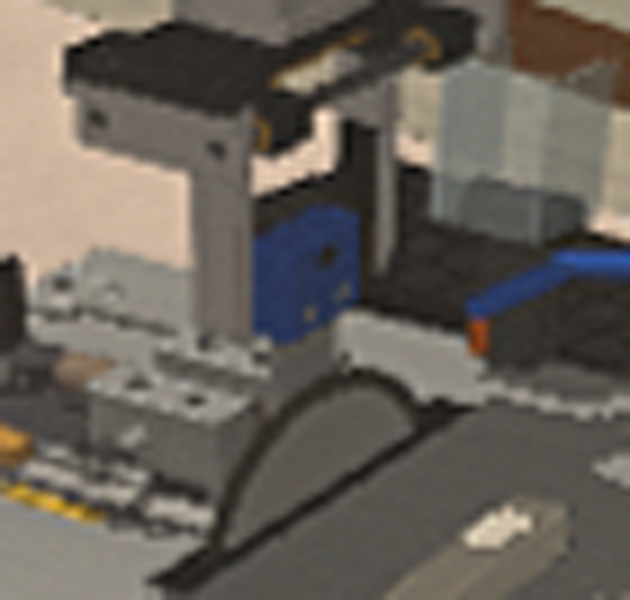

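```bash
python3 - <<'E'
from h import *
for nm,u,v in(('guard base L',285,95),('guard base R',355,95),('gtopL',268,0)):
    for z in(130,200,280): print(nm,z,saw(onz('top',150+u/4,110+v/4,z)).round(0))
for nm,u,v in(('g L',412,130),('gtop L',420,50),('g R',485,150)):
    for z in(130,200,280): print(nm,z,saw(onz('side',180+u/4,110+v/4,z)).round(0))
plan(wpt(0,60,280),12.9)
E
```

```text
guard base L 130 [142.  28. 130.]
guard base L 200 [113.  25. 200.]
guard base L 280 [ 80.  23. 280.]
guard base R 130 [129. -20. 130.]
guard base R 200 [101. -20. 200.]
guard base R 280 [ 68. -20. 280.]
gtopL 130 [216.  23. 130.]
gtopL 200 [183.  21. 200.]
gtopL 280 [145.  18. 280.]
g L 130 [244. 104. 130.]
g L 200 [125.  26. 200.]
g L 280 [-12. -64. 280.]
gtop L 130 [405. 200. 130.]
gtop L 200 [270. 113. 200.]
gtop L 280 [117.  13. 280.]
g R 130 [246.  24. 130.]
g R 200 [126. -46. 200.]
g R 280 [ -10. -127.  280.]
t10.57 pos [588.9  90.7 220.1] yhead 12.99 xax [-0.0087  0.0339 -0.9994] F [-0.8 -0.2 -0.1] gap 74.7 q [ 0.08  0.4   1.37  0.04  1.38 -0.16]
row turn [ 0.0005 -0.0111  0.0003] shift [-0.1929  0.0005 -0.1964] | deg 2.0 mm 82.6
```

```bash
python3 -m handwheel '[[0,0,0,-0.08,0,-0.003,0.8],[0,0,0,-0.166,0,-0.006,0.9],[0,-0.011,0,-0.19,0,-0.1,0.95],[0,-0.011,0,-0.19,0,-0.3,0.95],[0,-0.011,0,-0.19,0,-0.48,0.95],[0,-0.011,0,-0.18,0,-0.487,0.95],[0,-0.011,0,-0.18,0,-0.487,0.95]]' 40; python3 - <<'E'
from h import *
plan(wpt(0,147,169),12.9); print(saw(state()[2]))
s=camera('side')[:,:,::-1]; cv2.imwrite('pics/side6.png',s)
cv2.imwrite('pics/c6.png',cv2.resize(s[95:195,195:305],None,fx=7,fy=6,interpolation=cv2.INTER_CUBIC))
E
```

```text
clock: 11.45
eef_pos: [556.6, 230.9, 278.8]
eef_rot: [-1.691, 1.569, -3.035]
wrist_force: [0.1, -0.9, -0.9]
finger_gap: 88.8
t11.45 pos [556.6 230.9 278.8] yhead 13.00 xax [-1.6e-03 -2.0e-04 -1.0e+00] F [ 0.1 -0.9 -0.9] gap 88.8 q [0.33 0.38 1.26 0.   1.5  0.11]
row turn [ 0.0006 -0.0001  0.0005] shift [3.659e-01 1.700e-03 2.000e-04] | deg 0.1 mm 109.8
[ -0.34703124 147.02585883 278.78510441]
```

View pics/c6.png

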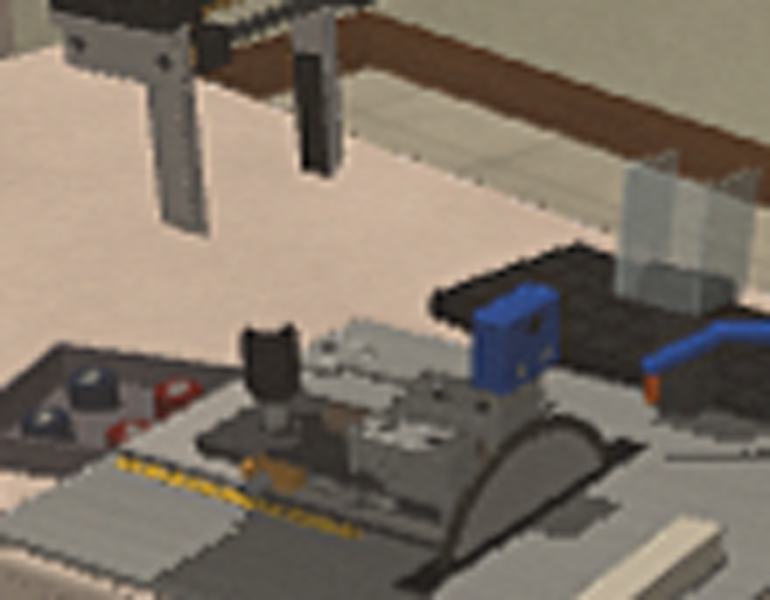

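```bash
python3 - <<'E'
from h import *
c=lambda P:((proj('side',P)-[195-.43,95-.43])*[7,6]).round(0)
a=saw(state()[2])
print('knob pred centre top',c(wpt(0,147,195)),'front',c(wpt(-14,147,195)),'back',c(wpt(14,147,195)),'left',c(wpt(0,161,195)),'right',c(wpt(0,133,195)))
g=88.8/2
for x in(-g,g):
  for y in(-8,8): print('tip inner',x,y,c(wpt(a[0]+x,a[1]+y,a[2]-8)))
for x in(-g-12.5,g+12.5):
  for y in(-8,8): print('tip outer',x,y,c(wpt(a[0]+x,a[1]+y,a[2]-8)))
E
```

```text
knob pred centre top [268. 326.] front [250. 336.] back [286. 317.] left [246. 320.] right [291. 333.]
tip inner -44.4 -8 [211. 235.]
tip inner -44.4 8 [184. 228.]
tip inner 44.4 -8 [330. 178.]
tip inner 44.4 8 [303. 171.]
tip outer -56.9 -8 [193. 243.]
tip outer -56.9 8 [166. 236.]
tip outer 56.9 -8 [346. 170.]
tip outer 56.9 8 [319. 164.]
```

```bash
python3 -m handwheel '[[0,0,0,0.15,0.001,0.003,0.9],[0,0,0,0.28,0.001,0.003,0.7],[0,0,0,0.366,0.001,0.003,0.5],[0,0,0,0.366,0.001,0.003,0.35],[0,0,0,0.366,0.001,0.003,0.2],[0,0,0,0.366,0.001,0.003,0.2],[0,0,0,0.366,0.001,0.003,0.2],[0,0,0,0.366,0.001,0.003,0.2],[0,0,0,0.366,0.001,0.003,0.2]]' 40; python3 - <<'E'
from h import *
plan(wpt(0,147,169),12.9); print(saw(state()[2]))
E
```

```text
clock: 12.62
eef_pos: [557.9, 229.6, 170.1]
eef_rot: [1.808, 1.57, 0.463]
wrist_force: [5.1, 1.3, 2.9]
finger_gap: 27.2
t12.62 pos [557.9 229.6 170.1] yhead 12.95 xax [ 1.1e-03  5.0e-04 -1.0e+00] F [5.1 1.3 2.9] gap 27.2 q [0.33 0.45 1.41 0.   1.27 0.1 ]
row turn [ 0.0003 -0.0001 -0.0004] shift [ 0.0035 -0.0022 -0.005 ] | deg 0.1 mm 1.9
[  0.64787252 145.50828503 170.05187435]
```

```bash
python3 -m handwheel '[[0,0,0,0,0,0.006,0.2],[0,0,0,0,0,0.011,0.2],[0,0,0,0,0,0.016,0.2],[0,0,0,0,0,0.02,0.2]]'; python3 - <<'E'
from h import *
plan(wpt(0,136,169),12.9); print(saw(state()[2]))
E
```

```text
clock: 13.12
eef_pos: [559.0, 224.7, 170.1]
eef_rot: [2.471, 1.568, 1.127]
wrist_force: [1.1, 6.9, -0.7]
finger_gap: 27.2
t13.12 pos [559.  224.7 170.1] yhead 12.98 xax [ 0.001   0.0021 -1.    ] F [ 1.1  6.9 -0.7] gap 27.2 q [0.32 0.45 1.42 0.   1.27 0.09]
row turn [ 0.0004 -0.0006 -0.0005] shift [ 0.0035 -0.0023  0.0149] | deg 0.2 mm 4.6
[  0.67534325 140.47115341 170.06478678]
```

```bash
python3 -m handwheel '[[0,0,0,0,0,0.006,0.2],[0,0,0,0,0,0.01,0.2],[0,0,0,0,0,0.01,0.2]]'; python3 - <<'E'
from h import *
plan(wpt(0,136,169),12.9); print(saw(state()[2]))
E
```

```text
clock: 13.5
eef_pos: [559.5, 222.6, 170.1]
eef_rot: [2.663, 1.567, 1.32]
wrist_force: [2.4, 6.1, -0.6]
finger_gap: 27.1
t13.50 pos [559.5 222.6 170.1] yhead 13.00 xax [ 9.0e-04  3.4e-03 -1.0e+00] F [ 2.4  6.1 -0.6] gap 27.1 q [0.32 0.45 1.42 0.   1.27 0.09]
row turn [ 0.0005 -0.001  -0.0005] shift [ 0.0035 -0.0023  0.0076] | deg 0.2 mm 2.6
[  0.69506179 138.27002946 170.05901164]
```

```bash
python3 -m handwheel '[[0,0,0,0,0,0.005,0.2],[0,0,0,0,0,0.007,0.2],[0,0,0,0,0,0.007,0.2]]'; python3 - <<'E'
from h import *
plan(wpt(0,136,169),12.9); print(saw(state()[2]))
E
```

```text
clock: 13.88
eef_pos: [559.8, 221.4, 170.0]
eef_rot: [2.759, 1.566, 1.415]
wrist_force: [1.6, 5.9, -0.7]
finger_gap: 27.1
t13.88 pos [559.8 221.4 170. ] yhead 13.02 xax [ 7.0e-04  4.7e-03 -1.0e+00] F [ 1.6  5.9 -0.7] gap 27.1 q [0.31 0.45 1.42 0.   1.27 0.09]
row turn [ 0.0007 -0.0014 -0.0006] shift [ 0.0035 -0.0024  0.0035] | deg 0.3 mm 1.6
[  0.71058031 137.05666261 170.04253661]
```

```bash
python3 -m handwheel '[[0,-0.001,0,0,0,0.004,0.2],[0,-0.001,0,0,0,0.006,0.2],[0,-0.001,0,0,0,0.006,0.2]]'; python3 - <<'E'
from h import *
plan(wpt(0,136,169),12.9); print(saw(state()[2]))
s=camera('side')[:,:,::-1]; cv2.imwrite('pics/side7.png',s)
cv2.imwrite('pics/c7.png',cv2.resize(s[115:195,205:305],None,fx=7.5,fy=7,interpolation=cv2.INTER_CUBIC))
E
```

```text
clock: 14.25
eef_pos: [560.0, 220.6, 170.1]
eef_rot: [2.505, 1.567, 1.162]
wrist_force: [1.9, 6.4, -0.8]
finger_gap: 27.1
t14.25 pos [560.  220.6 170.1] yhead 13.05 xax [ 0.0013  0.0031 -1.    ] F [ 1.9  6.4 -0.8] gap 27.1 q [0.31 0.45 1.42 0.   1.27 0.08]
row turn [ 0.0008 -0.0009 -0.0006] shift [ 0.0037 -0.0025  0.0006] | deg 0.2 mm 1.3
[  0.73786862 136.16824903 170.0982985 ]
```

View pics/c7.png

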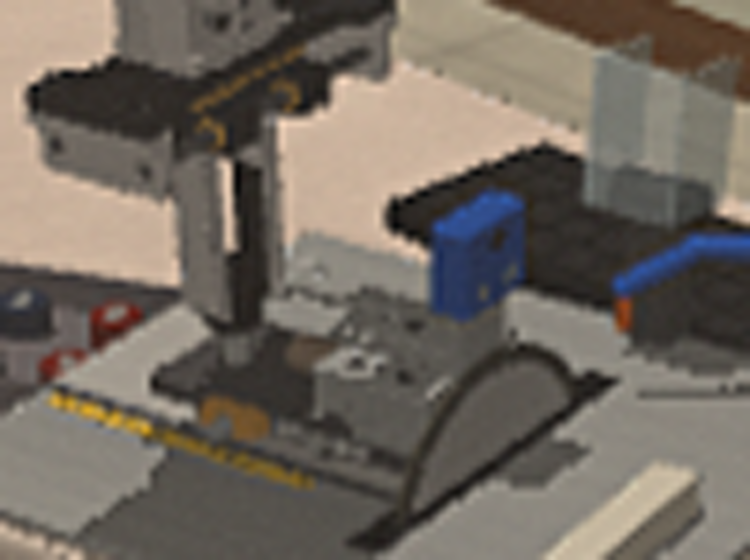

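```bash
python3 -m handwheel '[[0,-0.001,0,0,0,0.005,0.2],[0,-0.001,0,0,0,0.006,0.2]]'; python3 -m handwheel '[[0,-0.001,0,0,0,0.005,0.2],[0,-0.001,0,0,0,0.006,0.2]]'; python3 - <<'E'
from h import *
plan(wpt(0,136,169),12.9); print(saw(state()[2]))
E
```

```text
clock: 14.55
eef_pos: [560.2, 219.8, 170.1]
eef_rot: [2.04, 1.568, 0.698]
wrist_force: [2.0, 7.1, 0.5]
finger_gap: 27.4
clock: 14.8
eef_pos: [560.4, 219.1, 170.1]
eef_rot: [1.416, 1.568, 0.074]
wrist_force: [2.5, 8.4, 0.3]
finger_gap: 27.4
t14.80 pos [560.4 219.1 170.1] yhead 13.11 xax [ 2.3e-03  2.0e-04 -1.0e+00] F [2.5 8.4 0.3] gap 27.4 q [ 0.31  0.45  1.42 -0.    1.27  0.08]
row turn [ 0.0011  0.0001 -0.0007] shift [ 0.0035 -0.0024 -0.0046] | deg 0.2 mm 1.9
[  0.73172236 134.6376831  170.06360454]
```

```bash
python3 -m handwheel '[[0,0,0,0,0,0.004,0.2],[0,0,0,0,0,0.005,0.2]]'; python3 - <<'E'
from h import *
plan(wpt(0,136,169),12.9); print(saw(state()[2]))
E
```

```text
clock: 15.05
eef_pos: [560.4, 218.7, 170.1]
eef_rot: [2.103, 1.568, 0.761]
wrist_force: [2.3, 7.2, -0.8]
finger_gap: 27.2
t15.05 pos [560.4 218.7 170.1] yhead 13.14 xax [ 0.0021  0.002  -1.    ] F [ 2.3  7.2 -0.8] gap 27.2 q [0.31 0.45 1.42 0.   1.27 0.08]
row turn [ 0.0013 -0.0005 -0.0008] shift [ 0.0036 -0.0024 -0.0057] | deg 0.3 mm 2.1
[  0.72401258 134.30276671 170.06642246]
```

```bash
python3 -m handwheel '[[0,0,0,0,0,0.005,0.2],[0,0,0,0,0,0.006,0.2]]'; python3 -m handwheel '[[0,0,0,0,0,0.004,0.2],[0,0,0,0,0,0.006,0.2]]'; python3 - <<'E'
from h import *
plan(wpt(0,136,169),12.9); print(saw(state()[2]))
s=camera('side')[:,:,::-1]; cv2.imwrite('pics/side8.png',s)
cv2.imwrite('pics/c8.png',cv2.resize(s[115:195,205:305],None,fx=7.5,fy=7,interpolation=cv2.INTER_CUBIC))
E
```

```text
clock: 15.3
eef_pos: [560.6, 218.0, 170.1]
eef_rot: [2.45, 1.567, 1.109]
wrist_force: [1.7, 7.6, -0.6]
finger_gap: 27.0
clock: 15.55
eef_pos: [560.7, 217.4, 170.0]
eef_rot: [2.649, 1.565, 1.308]
wrist_force: [0.9, 12.0, -0.8]
finger_gap: 27.3
t15.55 pos [560.7 217.4 170. ] yhead 13.19 xax [ 0.0015  0.0056 -1.    ] F [ 0.9 12.  -0.8] gap 27.3 q [0.31 0.45 1.42 0.01 1.27 0.08]
row turn [ 0.0016 -0.0016 -0.0009] shift [ 0.0035 -0.0024 -0.0101] | deg 0.4 mm 3.3
[  0.72476057 132.97276046 170.04334734]
```

View pics/c8.png

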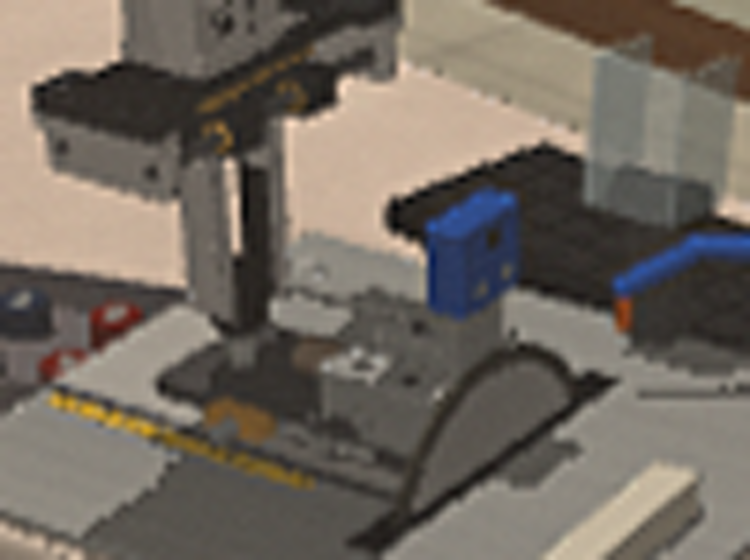

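```bash
python3 -m handwheel '[[0,0,0,0,0,0.006,0.2],[0,0,0,0,0,0.008,0.2],[0,0,0,0,0,0.008,0.2]]'; python3 - <<'E'
from h import *
plan(wpt(0,136,169),12.9); print(saw(state()[2]))
E
```

```text
clock: 15.98
eef_pos: [560.8, 217.4, 170.1]
eef_rot: [2.789, 1.561, 1.449]
wrist_force: [0.7, 15.3, -0.3]
finger_gap: 27.2
t15.97 pos [560.8 217.4 170.1] yhead 13.25 xax [ 0.0011  0.0094 -1.    ] F [ 0.7 15.3 -0.3] gap 27.2 q [0.31 0.45 1.42 0.01 1.27 0.07]
row turn [ 0.002  -0.0028 -0.001 ] shift [ 0.0037 -0.0025 -0.0102] | deg 0.6 mm 3.3
[  0.76184715 132.92909387 170.08697345]
```

```bash
python3 -m handwheel '[[0,0,0,0,0,0.004,0.2],[0,0,0,0,0,0.003,0.6],[0,0,0,0,0,0.002,0.6],[0,0,0,0,0,0.002,0.7],[0,-0.003,0,0,0,0,0.8]]'; python3 - <<'E'
from h import *
plan(wpt(0,132,280),12.9); print(saw(state()[2]))
E
```

```text
clock: 16.6
eef_pos: [560.8, 217.2, 170.1]
eef_rot: [1.243, 1.568, -0.097]
wrist_force: [0.1, 0.7, 0.0]
finger_gap: 63.6
t16.60 pos [560.8 217.2 170.1] yhead 13.23 xax [ 3.2e-03 -3.0e-04 -1.0e+00] F [0.1 0.7 0. ] gap 63.6 q [ 0.31  0.45  1.42 -0.    1.27  0.08]
row turn [ 0.0019  0.0003 -0.001 ] shift [-0.3664 -0.0013  0.0027] | deg 0.4 mm 109.9
[  0.71023166 132.68845758 170.08061194]
```

```bash
python3 -m handwheel '[[0.002,0,-0.001,-0.15,0,0.003,0.9],[0.002,0,-0.001,-0.3,0,0.003,0.95],[0.002,0,-0.001,-0.366,-0.001,0.1,0.95],[0.002,0,-0.001,-0.366,-0.001,0.3,0.95],[0.002,0,-0.001,-0.366,-0.001,0.428,0.95],[0.002,0,-0.001,-0.366,-0.001,0.428,0.95],[0.002,0,-0.001,-0.366,-0.001,0.428,0.95]]'; python3 - <<'E'
from h import *
plan(wpt(-0.1,4.4,220),12.9); print(saw(state()[2]))
s=camera('side')[:,:,::-1]; cv2.imwrite('pics/side9.png',s)
cv2.imwrite('pics/c9.png',cv2.resize(s[95:195,205:305],None,fx=7,fy=6,interpolation=cv2.INTER_CUBIC))
E
```

```text
clock: 17.48
eef_pos: [589.4, 92.8, 280.0]
eef_rot: [-0.202, 1.57, -1.548]
wrist_force: [0.6, 0.5, 0.5]
finger_gap: 89.5
t17.48 pos [589.4  92.8 280. ] yhead 12.88 xax [ 0.    -0.001 -1.   ] F [0.6 0.5 0.5] gap 89.5 q [ 0.1   0.37  1.28 -0.    1.5  -0.13]
row turn [-0.0001  0.0003  0.0001] shift [ 0.1999 -0.003   0.0019] | deg 0.1 mm 60.0
[  0.82281849   5.0358622  279.95475126]
```

View pics/c9.png

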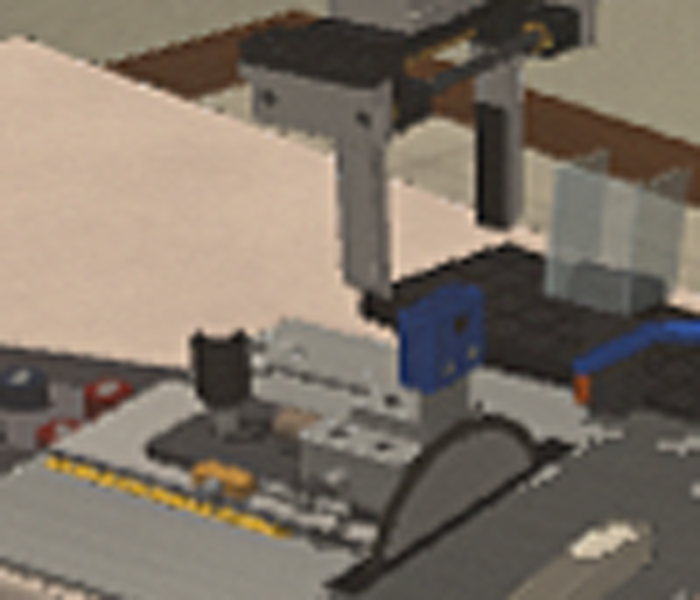

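```bash
python3 -m handwheel '[[0,0,0,0.1,-0.003,0.002,0.9],[0,0,0,0.17,-0.003,0.002,0.8],[0,0,0,0.2,-0.003,0.002,0.7],[0,0,0,0.2,-0.003,0.002,0.6],[0,0,0,0.2,-0.003,0.002,0.45],[0,0,0,0.2,-0.003,0.002,0.3],[0,0,0,0.2,-0.003,0.002,0.3],[0,0,0,0.2,-0.003,0.002,0.3],[0,0,0,0.2,-0.003,0.002,0.3]]' 30; python3 - <<'E'
from h import *
plan(wpt(-0.1,4.4,220),12.9); print(saw(state()[2]))
E
```

```text
clock: 18.65
eef_pos: [588.8, 92.4, 220.9]
eef_rot: [0.849, 1.569, -0.496]
wrist_force: [-2.1, 0.8, 7.1]
finger_gap: 45.5
t18.65 pos [588.8  92.4 220.9] yhead 12.93 xax [ 1.3e-03 -7.0e-04 -1.0e+00] F [-2.1  0.8  7.1] gap 45.5 q [ 0.09  0.4   1.37 -0.    1.37 -0.13]
row turn [ 0.0002  0.0003 -0.0004] shift [ 0.0032 -0.0008  0.0015] | deg 0.1 mm 1.1
[1.49858099e-01 4.85479681e+00 2.20949211e+02]
```

```bash
python3 -m handwheel '[[0,0,0,-0.01,0,0,0.2],[0,0,0,-0.025,0,0,0.2],[0,0,0,-0.04,0,0,0.2]]'; python3 -m handwheel '[[0,0,0,-0.012,0,0,0.2],[0,0,0,-0.024,0,0,0.2],[0,0,0,-0.03,0,0,0.2]]'; python3 - <<'E'
from h import *
plan(wpt(-0.1,4.4,220),12.9); print(saw(state()[2]))
E
```

```text
clock: 19.02
eef_pos: [588.5, 92.4, 232.7]
eef_rot: [-0.036, 1.57, -1.381]
wrist_force: [-0.7, -0.4, -7.8]
finger_gap: 46.0
clock: 19.4
eef_pos: [588.6, 92.4, 242.1]
eef_rot: [0.424, 1.57, -0.921]
wrist_force: [0.2, 0.5, -5.8]
finger_gap: 45.7
t19.40 pos [588.6  92.4 242.1] yhead 12.93 xax [ 6.e-04 -8.e-04 -1.e+00] F [ 0.2  0.5 -5.8] gap 45.7 q [ 0.09  0.38  1.34 -0.    1.41 -0.13]
row turn [ 0.0001  0.0003 -0.0001] shift [ 0.0738 -0.0003  0.0014] | deg 0.1 mm 22.1
[-1.04643659e-02  4.84141887e+00  2.42143271e+02]
```

```bash
python3 -m handwheel '[[0,0,0,0.012,0,0,0.2],[0,0,0,0.024,0,0,0.2],[0,0,0,0.036,0,0,0.2]]'; python3 -m handwheel '[[0,0,0,0.012,0,0,0.2],[0,0,0,0.024,0,0,0.2],[0,0,0,0.036,0,0,0.2]]';  python3 - <<'E'
from h import *
plan(wpt(-0.1,4.4,220),12.9); print(saw(state()[2]))
E
```

```text
clock: 19.77
eef_pos: [588.9, 92.4, 231.7]
eef_rot: [1.076, 1.569, -0.269]
wrist_force: [-0.3, 2.0, 4.7]
finger_gap: 45.8
clock: 20.15
eef_pos: [589.0, 92.5, 220.9]
eef_rot: [1.162, 1.568, -0.183]
wrist_force: [-0.6, 1.3, 18.3]
finger_gap: 45.9
t20.15 pos [589.   92.5 220.9] yhead 12.93 xax [ 2.5e-03 -5.0e-04 -1.0e+00] F [-0.6  1.3 18.3] gap 45.9 q [ 0.09  0.4   1.37 -0.    1.37 -0.13]
row turn [ 0.0002  0.0003 -0.0007] shift [ 0.0029 -0.0017  0.0016] | deg 0.1 mm 1.1
[  0.4175213    4.89123467 220.88112791]
```

```bash
python3 -m handwheel '[[0,0,0,0,0,0,0.2],[0,0,0,0,0,0,0.2],[0,0,0,-0.001,0,0,0.2],[0,0,0,-0.001,0,0,0.2]]'; python3 -m handwheel '[[0,0,0,-0.015,0,0,0.2],[0,0,0,-0.03,0,0,0.2],[0,0,0,-0.045,0,0,0.2]]';  python3 - <<'E'
from h import *
plan(wpt(0,4.8,325),12.9); print(saw(state()[2]))
E
```

```text
clock: 20.65
eef_pos: [589.0, 92.5, 220.9]
eef_rot: [1.112, 1.569, -0.233]
wrist_force: [1.6, 2.0, 1.9]
finger_gap: 46.1
clock: 21.02
eef_pos: [588.7, 92.4, 234.2]
eef_rot: [0.629, 1.57, -0.716]
wrist_force: [-0.1, -0.3, -7.8]
finger_gap: 45.4
t21.02 pos [588.7  92.4 234.2] yhead 12.93 xax [ 8.e-04 -7.e-04 -1.e+00] F [-0.1 -0.3 -7.8] gap 45.4 q [ 0.09  0.39  1.35 -0.    1.4  -0.13]
row turn [ 0.0002  0.0003 -0.0002] shift [-0.3028  0.      0.0005] | deg 0.1 mm 90.8
[4.89727531e-02 4.86581057e+00 2.34152427e+02]
```

```bash
python3 -m handwheel '[[0,0,0,-0.03,0,0,0.2],[0,0,0,-0.06,0,0,0.2],[0,0,0,-0.09,0,0,0.2],[0,0,0,-0.12,0,0,0.2],[0,0,0,-0.15,0,0,0.2],[0,0,0,-0.2,0,0,0.2],[0,0,0,-0.26,0,0,0.2],[0,0,0,-0.33,0,0,0.2],[0,0,0,-0.33,0,0,0.2]]';  python3 - <<'E'
from h import *
plan([530.8,-346,328],82.53); print(saw(state()[2]))
s=camera('side')[:,:,::-1]; cv2.imwrite('pics/side10.png',s)
cv2.imwrite('pics/c10.png',cv2.resize(s[95:195,205:305],None,fx=7,fy=6,interpolation=cv2.INTER_CUBIC))
E
```

```text
clock: 22.15
eef_pos: [589.0, 92.5, 335.1]
eef_rot: [1.241, 1.567, -0.104]
wrist_force: [0.6, -0.1, -2.3]
finger_gap: 45.7
t22.15 pos [589.   92.5 335.1] yhead 12.93 xax [ 4.e-03 -4.e-04 -1.e+00] F [ 0.6 -0.1 -2.3] gap 45.7 q [ 0.09  0.35  1.18 -0.    1.61 -0.13]
row turn [-0.3867  0.0011 -0.0008] shift [ 0.0234 -0.5161  1.3813] | deg 69.6 mm 442.4
[  0.36554653   4.90317974 335.06967473]
```

View pics/c10.png

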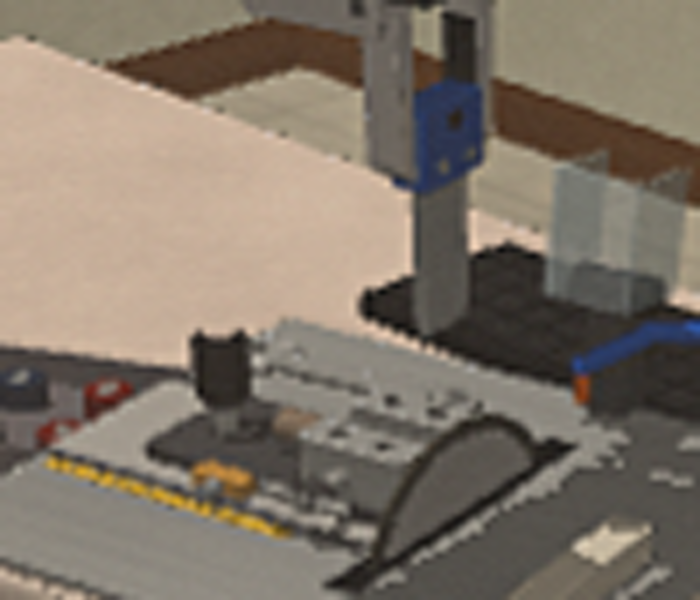

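```bash
python3 -m handwheel '[[-0.05,0,0,0,-0.06,0.15,0.2],[-0.1,0.001,0,0.01,-0.13,0.35,0.2],[-0.15,0.001,0,0.01,-0.21,0.55,0.2],[-0.2,0.001,-0.001,0.01,-0.27,0.72,0.2],[-0.2,0.001,-0.001,0.01,-0.27,0.72,0.2]]';  python3 - <<'E'
from h import *
plan([530.3,-346.2,330],82.53)
E
```

```text
clock: 22.82
eef_pos: [557.2, -139.4, 329.4]
eef_rot: [-2.564, 1.567, 3.0]
wrist_force: [-0.4, -0.1, -1.5]
finger_gap: 45.8
t22.82 pos [ 557.2 -139.4  329.4] yhead 48.83 xax [-4.2e-03  6.0e-04 -1.0e+00] F [-0.4 -0.1 -1.5] gap 45.8 q [-0.31  0.3   1.25 -0.    1.59 -1.16]
row turn [-0.1872 -0.0013  0.0004] shift [-0.002  -0.578   0.3862] | deg 33.7 mm 208.6
```

```bash
python3 -m handwheel '[[-0.05,0,0,0,-0.15,0.1,0.2],[-0.1,0,0,0,-0.32,0.21,0.2],[-0.15,-0.001,0,0,-0.48,0.31,0.2],[-0.187,-0.001,0,0,-0.578,0.386,0.2],[-0.187,-0.001,0,0,-0.578,0.386,0.2],[-0.187,-0.001,0,0,-0.578,0.386,0.2]]';  python3 - <<'E'
from h import *
plan([530.3,-346.2,215],82.53)
E
```

```text
clock: 23.58
eef_pos: [530.7, -345.0, 328.8]
eef_rot: [-3.096, 1.569, 3.055]
wrist_force: [-0.3, 0.9, -2.9]
finger_gap: 45.4
t23.57 pos [ 530.7 -345.   328.8] yhead 82.43 xax [-2.1e-03  2.0e-04 -1.0e+00] F [-0.3  0.9 -2.9] gap 45.4 q [-0.63  0.45  1.06 -0.    1.64 -2.07]
row turn [-0.0006 -0.0007  0.    ] shift [ 3.793e-01 -4.000e-03  1.000e-04] | deg 0.2 mm 113.8
```

```bash
python3 -m handwheel '[[-0.0006,-0.0007,0,0.15,-0.004,0,0.2],[-0.0006,-0.0007,0,0.28,-0.004,0,0.2],[-0.0006,-0.0007,0,0.38,-0.004,0,0.2],[-0.0006,-0.0007,0,0.38,-0.004,0,0.2],[-0.0006,-0.0007,0,0.38,-0.004,0,0.2]]';  python3 - <<'E'
from h import *
plan([530.3,-346.2,195],82.53)
s=camera('side')[:,:,::-1]; cv2.imwrite('pics/side11.png',s)
cv2.imwrite('pics/c11.png',cv2.resize(s[195:285,320:400],None,fx=8,fy=6.6,interpolation=cv2.INTER_CUBIC))
E
```

```text
clock: 24.2
eef_pos: [531.0, -345.7, 216.6]
eef_rot: [-0.48, 1.568, -0.61]
wrist_force: [0.6, -0.1, -1.1]
finger_gap: 45.7
t24.20 pos [ 531.  -345.7  216.6] yhead 82.56 xax [ 0.002  -0.0014 -1.    ] F [ 0.6 -0.1 -1.1] gap 45.7 q [-0.63  0.49  1.26  0.    1.4  -2.08]
row turn [0.0001 0.0007 0.0004] shift [ 0.0721 -0.0017 -0.0023] | deg 0.1 mm 21.6
```

View pics/c11.png

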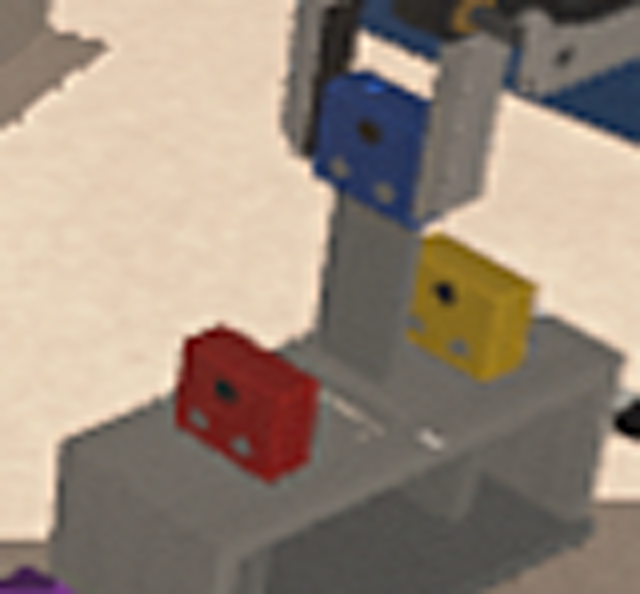

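```bash
python3 -m handwheel '[[0,0.0007,0,0.02,-0.0017,-0.0023,0.2],[0,0.0007,0,0.04,-0.0017,-0.0023,0.2],[0,0.0007,0,0.055,-0.0017,-0.0023,0.2],[0,0.0007,0,0.055,-0.0017,-0.0023,0.2]]';  python3 -m handwheel '[[0,0,0,0.012,0,0,0.2],[0,0,0,0.024,0,0,0.2],[0,0,0,0.024,0,0,0.2]]';  python3 - <<'E'
from h import *
plan([530.3,-346.2,195],82.53)
E
```

```text
clock: 24.75
eef_pos: [530.1, -346.4, 199.8]
eef_rot: [-1.976, 1.57, -2.106]
wrist_force: [0.0, 0.3, -1.8]
finger_gap: 45.7
clock: 25.12
eef_pos: [530.0, -346.3, 192.2]
eef_rot: [-2.479, 1.57, -2.609]
wrist_force: [-0.0, 0.3, -1.6]
finger_gap: 45.8
t25.12 pos [ 530.  -346.3  192.2] yhead 82.54 xax [-1.e-03 -6.e-04 -1.e+00] F [-0.   0.3 -1.6] gap 45.8 q [-0.64  0.5   1.29 -0.    1.35 -2.08]
row turn [ 0.0001 -0.0003  0.0002] shift [-0.0094  0.0005  0.0009] | deg 0.1 mm 2.8
```

```bash
python3 -m handwheel '[[0,0,0,0.05,0,0.0005,0.2],[0,0,0,0.1,0,0.0005,0.2],[0,0,0,0.15,0,0.0005,0.2],[0,0,0,0.2,0,0.0005,0.2],[0,0,0,0.24,0,0.0005,0.2],[0,0,0,0.245,0,0.0005,0.2]]';  python3 - <<'E'
from h import *
plan([530.3,-346.2,115],82.53)
E
```

```text
clock: 25.88
eef_pos: [529.8, -346.2, 117.6]
eef_rot: [-3.137, 1.569, 3.016]
wrist_force: [0.4, -0.2, -0.3]
finger_gap: 45.7
t25.88 pos [ 529.8 -346.2  117.6] yhead 82.54 xax [-2.1e-03  3.0e-04 -1.0e+00] F [ 0.4 -0.2 -0.3] gap 45.7 q [-0.64  0.57  1.37 -0.    1.21 -2.08]
row turn [ 0.0001 -0.0007  0.    ] shift [0.0088 0.0002 0.0016] | deg 0.1 mm 2.7
```

```bash
python3 -m handwheel '[[0,-0.0007,0,0.004,0,0.001,0.2],[0,-0.0007,0,0.008,0,0.001,0.2],[0,-0.0007,0,0.008,0,0.001,0.2]]';  python3 - <<'E'
from h import *
plan([530.3,-346.2,115],82.53)
E
```

```text
clock: 26.25
eef_pos: [530.3, -346.4, 116.0]
eef_rot: [-0.423, 1.57, -0.553]
wrist_force: [-1.2, 1.2, 3.9]
finger_gap: 45.8
t26.25 pos [ 530.3 -346.4  116. ] yhead 82.54 xax [ 9.e-04 -5.e-04 -1.e+00] F [-1.2  1.2  3.9] gap 45.8 q [-0.64  0.57  1.37  0.    1.2  -2.08]
row turn [0.0001 0.0003 0.0001] shift [ 0.0032  0.0005 -0.0001] | deg 0.1 mm 1.0
```

Handle is down on the plate (Fz +5 N). Releasing and retreating straight up.

```bash
python3 -m handwheel '[[0,0,0,0,0,0,0.55],[0,0,0,0,0,0,0.75],[0,0,0,0,0,0,0.9],[0,0,0,0,0,0,0.95],[0,0,0,0,0,0,0.95]]'; python3 -m handwheel '[[0,0,0,-0.1,0,0,0.95],[0,0,0,-0.25,0,0,0.95],[0,0,0,-0.45,0,0,0.95],[0,0,0,-0.6,0,0,0.95],[0,0,0,-0.6,-0.3,0.3,0.95],[0,0,0,-0.6,0.3,-0.9,0.95],[0,0,0,-0.6,0.3,-0.9,0.95]]';python3 - <<'E'
from h import *
plan([300,-346,300],82.53)
E
```

```text
clock: 26.88
eef_pos: [530.3, -346.3, 115.9]
eef_rot: [-0.425, 1.57, -0.555]
wrist_force: [0.3, 0.9, 0.1]
finger_gap: 87.5
clock: 27.75
eef_pos: [464.0, -334.4, 291.2]
eef_rot: [2.56, 1.565, 2.43]
wrist_force: [-0.1, 0.5, 1.3]
finger_gap: 89.2
t27.75 pos [ 464.  -334.4  291.2] yhead 82.53 xax [-0.0043  0.0037 -1.    ] F [-0.1  0.5  1.3] gap 89.2 q [-0.69  0.31  1.33  0.    1.51 -2.13]
row turn [-0.     -0.0015 -0.001 ] shift [-0.027  -0.1092 -0.5371] | deg 0.3 mm 164.6
```

```bash
python3 -m handwheel '[[0,0,0,0,-0.1,-0.2,0.95],[0,0,0,0,-0.1,-0.4,0.95],[0,0,0,0,-0.1,-0.6,0.95],[0,0,0,0,-0.1,-0.8,0.95],[0,0,0,0,-0.1,-0.95,0.95],[0,0,0,0,-0.1,-0.95,0.95]]';python3 - <<'E'
from h import *
s,R,p=state();print(s['clock'],p,s['wrist_force'])
for n in('top','side'): cv2.imwrite(f'pics/{n}12.png',camera(n)[:,:,::-1])
t=cv2.imread('pics/top12.png');s=cv2.imread('pics/side12.png')
cv2.imwrite('pics/r12.png',np.hstack([cv2.resize(t[150:245,360:440],(400,475),interpolation=cv2.INTER_CUBIC),cv2.resize(s[215:310,320:400],(400,475),interpolation=cv2.INTER_CUBIC)]))
cv2.imwrite('pics/v12.png',cv2.resize(t[140:215,175:262],None,fx=9,fy=8,interpolation=cv2.INTER_CUBIC))
E
```

```text
clock: 28.5
eef_pos: [188.0, -321.3, 293.0]
eef_rot: [-2.812, 1.557, -2.959]
wrist_force: [-0.1, -0.2, 0.7]
finger_gap: 89.3
28.5 [ 187.97499892 -321.33833062  292.9820729 ] [-0.05577593 -0.18540782  0.71107334]
```

View pics/r12.png

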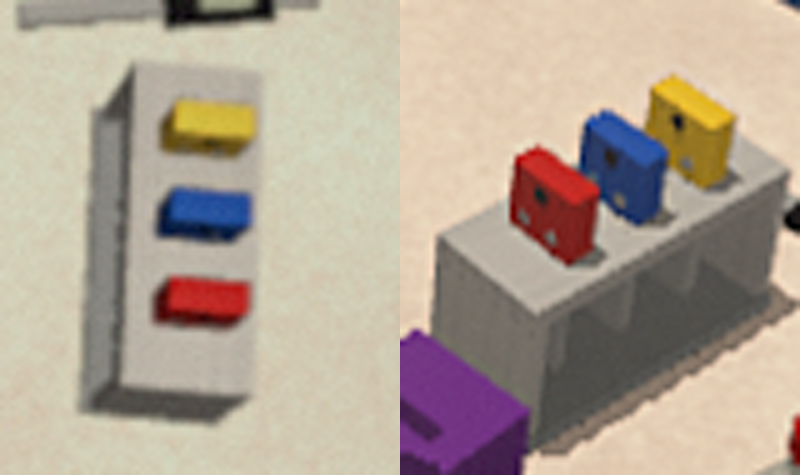

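View pics/v12.png

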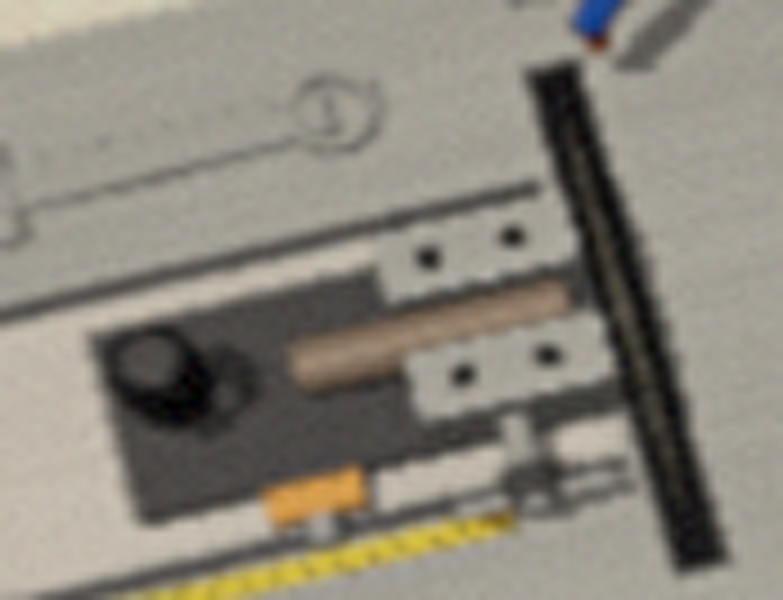

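View pics/top12.png

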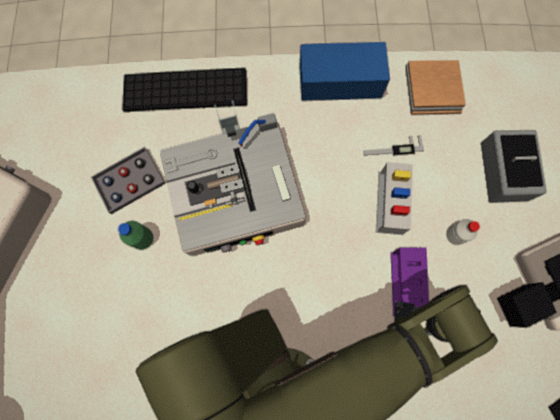

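```bash
python3 - <<'E'
from h import *
for n in('top','side'):
    a,b,c,d={'top':(155,235,375,425),'side':(220,290,330,400)}[n]
    for k in(0,12):
        H=cv2.cvtColor(cv2.imread(f'pics/{n}{k}.png'),cv2.COLOR_BGR2HSV)[a:b,c:d]
        o=[]
        for lo,hi in((100,130),(20,32),(0,8)):
            m=((H[...,0]>=lo)&(H[...,0]<=hi)&(H[...,1]>130)&(H[...,2]>50)).astype(np.uint8)
            r=cv2.moments(max(cv2.findContours(m,0,2)[0],key=cv2.contourArea)); o.append((round(r['m10']/r['m00']+c,1),round(r['m01']/r['m00']+a,1)))
        print(n,k,'blue,yellow,red',o)
for u,v in((570,200),(580,250),(602,315),(612,375)): print('jaw z165',saw(onz('top',175+u/9-.4,140+v/8-.4,165)).round(1))
k=(175+152/9-.4,140+360/8-.4); print('knob',saw(onz('top',*k,195)).round(1))
E
```

```text
top 0 blue,yellow,red [(400.6, 192.2), (401.3, 175.0), (400.2, 209.9)]
top 12 blue,yellow,red [(400.5, 192.3), (401.3, 175.0), (400.2, 209.9)]
side 0 blue,yellow,red [(364.5, 247.9), (377.7, 240.5), (350.2, 255.5)]
side 12 blue,yellow,red [(364.4, 247.5), (377.6, 240.5), (350.2, 255.5)]
jaw z165 [ 29.2   3.8 165. ]
jaw z165 [ 11.3   5.2 165. ]
jaw z165 [-12.5   4.3 165. ]
jaw z165 [-33.4   6.5 165. ]
knob [ -1.3 134.3 195. ]
```

```bash
python3 -m handwheel '[[0,0,0,0,0,0,0.95],[0,0,0,0,0,0,0.95]]'; python3 -c "
from cell import order; print(order.sign_off())"
```

```text
clock: 28.85
eef_pos: [190.0, -321.9, 292.4]
eef_rot: [-2.934, 1.557, -3.076]
wrist_force: [-0.4, -0.0, 0.3]
finger_gap: 89.3
the job is handed in; nothing more can be done
None
```

I set the vice on the blue 6 mm blade, hung the blade back in its own slot and handed the job in at about 29 s. No verdict was reported.

- **Setting:** I stood the blue blade between wheel and jaws, then pushed the vice up by its knob until it stalled on the blade. The wrist force there was about 15 N, of which roughly 6 N is the slide's own resistance.
- **Drag check:** With the knob let go, I drew the blade up about 21 mm and slid it back to the deck. It dragged about 4.5–6.5 N upward and about 6 N downward, beside its weight. It touched the deck at 18 N and was still dragging when I drew it out.
- **Rack:** The blue handle is down on the plate. Its position in both pictures is within 0.4 px of where it started. The red and yellow blades have not moved, and the other things look as they did at the start.
- **Vice gap:** In the last top view the gap reads about 5 to 6 mm: roughly 5.9 mm from the jaw faces and 5.2 mm from the knob. The cameras are only good to 1–2 mm, so the drag felt when I drew the blade out is the better evidence for 6 mm.
- **Disagreement:** The two cameras differed by 2–4 mm on where the wheel, knob and rack stand. I found the wheel by touching it lightly with the blade, at about 6 N.

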